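# Tension two new spokes of a hand-cart wheel in the toy shop's truing stand

## Robot

A 7-joint arm with a two-finger parallel gripper is mounted at the origin on the work surface. World frame = base frame: x ahead of the robot, y to its left, z up, the work surface at z = 0. Lengths are in m, angles in rad, forces in N, time in s.
With the tool pointing down it reaches from about 0.4 to 0.85 m from the base axis. Payload 10.4 kg.
Tool frame: the origin (TCP) lies between the finger pads; the fingertips stand 14 mm ahead of it and the grasp point (between the pads) lies 5 mm behind it; x points along the fingers, z is the direction in which the jaws open and shut, and the axes are right-handed (so a half turn about x gives the same grasp; the last joint's range is limited). The gripper opens to 87 mm and grips with 3 to 60 N. Pads are 19 mm wide; open, the fingers measure 117 mm over their backs; the gripper's body (75 mm by 190 mm) begins 51 mm behind the grasp point.
Start: joints at [-1.231, 0.332, -0.065, 1.46, 0.022, 1.35, -0.088], TCP at [0.222, 0.584, 0.197] pointing down, gripper open.
Joint ranges: [-2.6, 2.6], [-0.5, 2.12], [-1.47, 1.34], [0.16, 2.42], [-1.27, 4.41], [0.06, 2.06], [-2.6, 2.6]. Speed limits (rad/s): [2.22, 2.22, 2.79, 2.79, 3.14, 3.14, 3.14].

## Interface

Orientations are given as a unit quaternion [w, x, y, z].
In Python, from cell import status, snapshot, job gives the robot as it stands.
- The arm moves only by the tool carry_out, never from a script. Its argument "commands" is a list that holds one entry, the list of rows, each a list of 6 numbers: the shift along the tool's x, y, z in mm, then the turn, a rotation vector about the tool's x, y, z in degrees. A call has 1 to 20 rows; each row is the pose to reach, as a shift and turn from the pose commanded when the call began, along the tool's axes at that moment; what a row does not reach only later rows make up. A row lasts 1/12 s, in which the tool goes at most 41.7 mm and 7.16 degrees, less where a joint would pass 70% of its speed; a pose out of reach is approached as far as the arm can. A call with a gripper value outside its range is refused whole. "gripper" is the finger opening in mm, from 0 to 87, set as the call begins (left out, the last holds). The fingers move at their own pace and stop on an object; "force" is the grip in N (left out, the last holds). Time passes only in rows, so rows that repeat a pose let the fingers close. It gives the time, the measured TCP pose, the force and the opening at its end, in the units of the state.
- status.get_obs(): the state, without advancing time (a new reading comes with each control period).
- snapshot(name): name is "scene" or "top" or "wrist"; returns a dict with "frame" (480x640x3 uint8, blue, green, red), "z_map" (480x640 float32, m along the optical axis (not along the pixel's ray), 0 where there is no reading), "fovy" (degrees; the focal length in pixels is half the picture's height over the tangent of half this angle, whatever the lens; pixels are square), "cx", "cy" (the principal point, pixels), "dist_coeffs" ([k1, k2, p1, p2, k3] as OpenCV has them; the pictures are not rectified), "R" (3x3) and "t" (3): a world point X has camera coordinates R X + t; the wrist camera has in their place "mount" (4x4, takes a point from camera to tool coordinates, whose origin is the TCP and whose axes are the tool frame's). Camera axes: x right, y down, z forward; pixel columns grow to the right and rows downward; lengths in m; the calibration is good to about 2 mm. A picture is of the moment at which its call begins: read the wrist's pose just before it.
- job.hand_in(): hands the job in, once; it reports no verdict.
The state is a dict: "t": time; "joints": joint angles; "dq": joint speeds; "joint_efforts": joint torques, N m; "tcp_pos": TCP position; "orientation": TCP orientation; "wrist_force": force on the tool from outside, world axes, zero at the start; "torque": the same for the moment, N m; "grip_width": finger opening in m.
Only numpy, scipy, OpenCV 4.12 (cv2) and the standard library are available. Lean on these libraries where they do the work, as an engineer would, in place of code of your own. Each camera call takes 0.05 s, during which the arm holds its last target. There are 200 camera calls.

## Task

Two new spokes have just been fitted to the little hand-cart wheel in the truing stand. With the box key from the tool block, run the red nipple up until it is snug and then tighten it one quarter turn more; after that do the blue one the same way, but two quarter turns past snug. Press only lightly so that the heads are not rounded off, do not turn the nipples with bare fingers, leave the other things on the bench where they are, and finish with the key standing in its pocket again.

Things in the scene. Friction and masses are not known exactly. Their poses are not given: they have to be found in the camera images.
- red_tip (a point): Centre of the top of the red nipple head, outside the rim; z = the nipple's axis, straight out from the hub (up to 30 deg off vertical). The frame does not show how the head is turned. Head: square, 10 mm across flats, 11 mm high above the channel's floor, last 3.5 mm tapering to 5 mm square. Rim channel: 34 mm wide inside, walls 7 mm high. The next brass head is 50 mm off.
- blue_tip (a point): The same point of the blue nipple head, next to the red: 30 deg (50 mm) round the rim, on the left as the robot sees it. Heads are spoiled if the key bears on the wheel with over 50 N in all.
- red_turn (a joint): Turn (rad) of the red nipple past snug; grows when tightened, i.e. clockwise seen from outside the rim towards the hub. Starts at 0 and stays 0 while the head runs slack (0.008 N m) through a hidden 0.2 to 1.3 rad; once snug the head resists with 0.07 N m and this grows with it. Stays where left. A quarter turn is 1.57.
- blue_turn (a joint): The same for the blue nipple, with its own hidden slack, 0.2 to 1.0 rad.
- key_grip (a point): Centre of the box key's wooden handle, 24 x 24 mm square, 56 mm long; z up along the key, x and y square to the flats. Steel socket 17.4 mm square below, its mouth 85 mm under this point. Socket hole 11.4 mm square, 14 mm deep, sides parallel to the handle's flats: fits a head every quarter turn, with 0.16 rad of play either way. 0.11 kg. Starts upright, socket down, in its pocket.
- key: The whole box key; origin at the centre of the socket's mouth, 85 mm below key_grip, same axes.
- pocket (a point): Centre of the mouth of the key's pocket in the top of the wooden tool block (75 x 150 x 45 mm). z up. The pocket is 22 mm square along this x and y, 40 mm deep; with the key standing in it key_grip is 45 mm above this point. Two short screwdrivers, 105 mm tall, stand in the block 57 mm either side.
- wheel: Metal wheel without its tyre, 204 mm across, 40 mm wide, 12 spokes; origin at its hub, 122 mm over the table, x along the axle; hub and heads lie in its middle plane, head tops 106 mm from the hub. It turns in the stand with a drag of about 1.5 N at the rim, so it yields to a push. Blue stand: base 190 x 150 x 12 mm, uprights 56 mm either side, 132 mm high.
- oil: Clear oil bottle with a red cap, 36 mm across, 110 mm tall; origin at the centre of its underside. A bystander, to be left where it stands.
- tin: Brass tin of spare nipples, 64 mm across, 50 mm tall; origin at the centre of its underside. A bystander, to be left where it stands.
- penguin: Black and white wooden penguin, 60 mm across, 96 mm tall; origin at the centre of its underside. A bystander, to be left where it stands.
- car: Red wooden toy car, 100 x 70 x 57 mm; origin at the centre of its underside. A bystander, to be left where it stands.
- tyre: Black solid rubber tyre lying flat, 250 mm across, 36 mm high; origin at the centre of its underside. A bystander, to be left where it stands.
- skittle: Green wooden skittle, 52 mm across, 122 mm tall; origin at the centre of its underside. A bystander, to be left where it stands.
- carton: Flat cardboard carton of spokes, 70 x 240 x 35 mm; origin at the centre of its underside. A bystander, to be left where it stands.
There are look-alikes about, which are no part of the job. Of the things that look like the key, the smallest one is meant.

How it is judged:
By the outcome, as a careful person would: the job done as asked, in the order asked, and still so for the second after the job is handed in, with the robot touching nothing.
It also fails if it takes over 72 s, if anything falls off the work surface, if the arm or the gripper's body presses on something with over 40 N, if the wrist force passes 120 N, or if a joint passes its speed limit or range.

## Working session

There is one attempt and no reset: what is moved stays moved. The work goes in short steps, Python scripts to look and compute and a tool call to move; the robot and the scene stay as the last step left them, time stands still between calls to the robot, and variables do not carry over. Pictures are saved under pics/ and viewed, about 8 in all and at most 12, crops included, and the job is handed in when it is done.

Besides the shell and the picture viewer there is one more tool, called after ">>>" as name([rows], argument=value, ...), one row to a line, values as JSON. carry_out: Moves the arm, as the interface text tells. Its arguments: {"type":"object","properties":{"commands":{"type":"array"},"gripper":{"type":"number"},"force":{"type":"number"}},"required":["commands"]}

```bash
ls; mkdir -p pics; cat > h.py <<'E'
import numpy as np, cv2
from scipy.spatial.transform import Rotation as Ro
from cell import status, snapshot, job
def toolR(o): return Ro.from_quat([o[1],o[2],o[3],o[0]]).as_matrix()
def snap(name):
    o=status.get_obs(); s=snapshot(name)
    f=240/np.tan(np.radians(s['fovy'])/2)
    s['K']=np.array([[f,0,s['cx']],[0,f,s['cy']],[0,0,1]]); s['D']=np.array(s['dist_coeffs'],float)
    if 'mount' in s:
        M=np.array(s['mount']); T=np.eye(4); T[:3,:3]=toolR(o['orientation']); T[:3,3]=o['tcp_pos']
        W=T@M; s['R']=W[:3,:3].T; s['t']=-s['R']@W[:3,3]
    s['R']=np.array(s['R']); s['t']=np.array(s['t'])
    return s
def ray(s,u,v):
    p=cv2.undistortPoints(np.array([[[u,v]]],float),s['K'],s['D'])[0,0]
    return np.array([p[0],p[1],1.])
def pt(s,u,v,z=None,r=1):
    """world point by depth, or on plane height z"""
    d=ray(s,u,v)
    if z is None:
        w=s['z_map'][int(v)-r:int(v)+r+1,int(u)-r:int(u)+r+1]; w=w[w>0]; k=np.median(w)
    else:
        C=-s['R'].T@s['t']; k=(z-C[2])/(s['R'].T@d)[2]
    return s['R'].T@(d*k-s['t'])
def cloud(s):
    v,u=np.mgrid[0:480,0:640]; p=cv2.undistortPoints(np.stack([u,v],-1).reshape(-1,1,2).astype(float),s['K'],s['D'])[:,0]
    z=s['z_map'].reshape(-1,1); P=np.c_[p,np.ones(len(p))]*z
    W=(P-s['t'])@s['R']; W[z[:,0]<=0]=np.nan
    return W.reshape(480,640,3)
def proj(s,X):
    return cv2.projectPoints(np.array(X,float).reshape(-1,1,3),cv2.Rodrigues(s['R'])[0],s['t'],s['K'],s['D'])[0][:,0]
def save(s,n): 
    import pickle; cv2.imwrite(f'pics/{n}.png',s['frame']); pickle.dump(s,open(f'pics/{n}.pkl','wb'))
def load(n):
    import pickle; return pickle.load(open(f'pics/{n}.pkl','rb'))
E
python3 - <<'E'
from h import *
print(status.get_obs())
a=snap('scene');b=snap('top');save(a,'scene0');save(b,'top0')
for s in(a,b): print(-s['R'].T@s['t'], s['R'][2], s['fovy'],s['D'])
E
```

```text
pics
{'t': 0.0, 'joints': array([-1.23060768,  0.33285927, -0.06470769,  1.46095332,  0.02161172,
        1.34988429, -0.08852468]), 'dq': array([ 0.00077855, -0.00119758, -0.00018389, -0.00040114,  0.00111169,
       -0.00070054,  0.00039616]), 'joint_efforts': array([ 7.21682791e-04, -6.23248458e+01,  2.51893443e-02, -3.89883506e+01,
       -6.12359704e-02,  3.98582197e-02,  1.29198047e-04]), 'tcp_pos': array([0.22165818, 0.58392089, 0.19645612]), 'orientation': array([ 0.58160147, -0.40190178,  0.58238997,  0.40129367]), 'wrist_force': array([ 0.39098443,  0.03153306, -0.99466727]), 'torque': array([0.00861872, 0.06219168, 0.02976431]), 'grip_width': 0.08712001452754753}
[0.97350186 0.63041798 0.77913262] [-0.39789758 -0.67092775 -0.62572635] 56.77388841510437 [-0.09590005  0.          0.          0.          0.        ]
[ 0.32810387 -0.02169209  1.49432807] [ 0.16861345  0.0020761  -0.98568007] 42.31276590489617 [-0.08892004  0.          0.          0.          0.        ]
```

View pics/scene0.png

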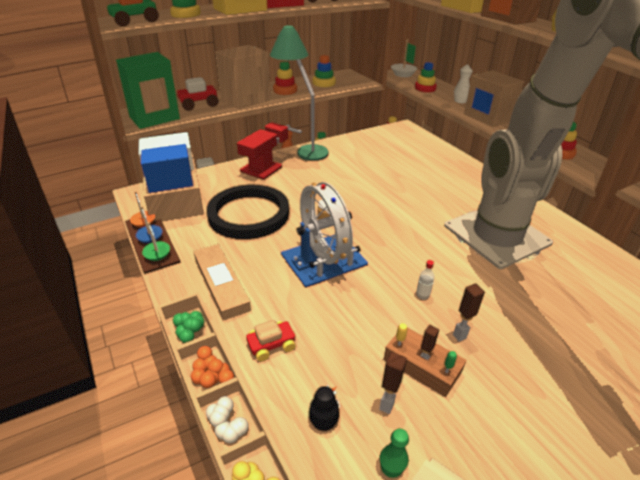

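View pics/top0.png

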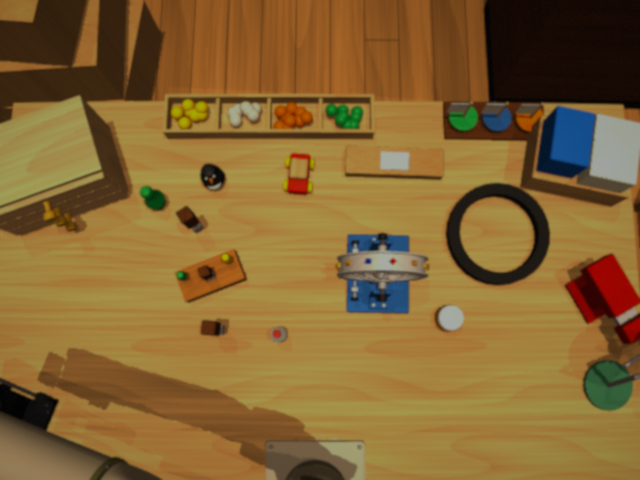

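The scene view shows the key in the tool block at about (428,340), between the yellow and green screwdrivers. The two bigger look-alikes stand loose. In the top view the key is at (207,272), the blue nipple at (368,261) and the red one at (393,261).

```bash
python3 - <<'E'
from h import *
s=load('top0')
for n,(u,v) in dict(key=(207,272),green=(181,275),yellow=(226,258),blue=(368,261),red=(393,261),oil=(279,334),k2=(210,328),k3=(188,216),base1=(350,308),base2=(405,308),base3=(405,238),skittle=(150,195)).items(): print(n,pt(s,u,v).round(4))
W=cloud(s)
hsv=cv2.cvtColor(s['frame'],cv2.COLOR_BGR2HSV)
for n,(u,v) in dict(key=(207,272)).items():
  m=np.zeros((480,640),bool); m[240:305,170:250]=1
  P=W[m]; 
  for lo,hi in((.035,.055),(.1,.13)):
    q=P[(P[:,2]>lo)&(P[:,2]<hi)]; print(lo,len(q),q.mean(0), cv2.minAreaRect((q[:,:2]*1000).astype(np.float32)))
a=s['frame'][225:325,150:260]; b=s['frame'][225:325,325:435]
cv2.imwrite('pics/c1.png',cv2.resize(np.vstack([np.hstack([a,b])]),None,fx=3.6,fy=3.6,interpolation=cv2.INTER_CUBIC))
E
```

```text
key [0.4953 0.2434 0.1204]
green [0.4897 0.3049 0.1071]
yellow [0.5296 0.2044 0.1029]
blue [ 0.5078 -0.1099  0.219 ]
red [ 0.5069 -0.1611  0.227 ]
oil [0.3591 0.0807 0.1097]
k2 [0.3698 0.2265 0.1535]
k3 [0.6162 0.2841 0.153 ]
base1 [ 0.4237 -0.0806  0.011 ]
base2 [ 0.424  -0.2119  0.0121]
base3 [ 0.5936 -0.2147  0.0125]
skittle [0.6749 0.3849 0.1102]
0.035 1694 [0.49520405 0.24956806 0.04522345] ((498.37652587890625, 252.74624633789062), (77.01472473144531, 150.45530700683594), 22.006385803222656)
0.1 213 [0.5030253  0.25267592 0.11282213] ((503.1996765136719, 253.15757751464844), (34.37675476074219, 126.75499725341797), 22.57161521911621)
```

View pics/c1.png

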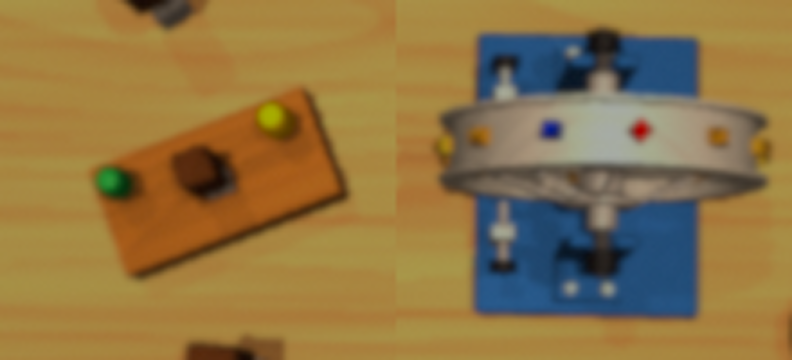

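The crops confirm the tool block: green at (113,182), key at (200,170), yellow at (275,118). The blue head is at (551,130) and the red at (640,130). Next I'll work out the move to a look pose above the key.

```bash
cat >> h.py <<'E'
def cmd(pos,xa,za,verbose=True):
    """row (mm,deg) from current measured pose to TCP pos with tool x=xa, z~za"""
    o=status.get_obs(); R0=toolR(o['orientation']); p0=np.array(o['tcp_pos'])
    xa=np.array(xa,float);xa/=np.linalg.norm(xa); za=np.array(za,float); za-=xa*(za@xa); za/=np.linalg.norm(za)
    R1=np.c_[xa,np.cross(za,xa),za]
    sh=R0.T@(np.array(pos)-p0)*1000; rv=np.degrees(Ro.from_matrix(R0.T@R1).as_rotvec())
    row=np.r_[sh,rv]; print('row',row.round(2).tolist(),'rows>=',max(np.linalg.norm(sh)/41.7,np.linalg.norm(rv)/7.16).round(1)); return row
def st():
    o=status.get_obs(); R=toolR(o['orientation']); print('t',round(o['t'],2),'tcp',o['tcp_pos'].round(4),'x',R[:,0].round(3),'z',R[:,2].round(3),'q',o['joints'].round(2),'F',o['wrist_force'].round(2),'T',o['torque'].round(3),'Ttool',(R.T@o['torque']).round(3),'w',round(o['grip_width'],4)); return o
E
python3 - <<'E'
from h import *
st()
for a in (112,-68,22,-158):
  print(a); cmd([.505,.252,.29],[0,0,-1],[np.cos(np.radians(a)),np.sin(np.radians(a)),0])
s=snap('wrist'); M=np.array(s['mount']); print(M.round(3))
E
```

```text
t 0.1 tcp [0.2217 0.584  0.1965] x [-0.    -0.001 -1.   ] z [ 0.355  0.935 -0.001] q [-1.23  0.33 -0.06  1.46  0.02  1.35 -0.09] F [ 0.14 -0.73 -0.07] T [-0.017 -0.009  0.003] Ttool [-0.003  0.013 -0.015] w 0.0871
112
row [-93.18, -382.71, -209.92, -42.79, -0.07, -0.02] rows>= 10.7
-68
row [-93.18, -382.71, -209.92, 137.21, -0.03, 0.09] rows>= 19.2
22
row [-93.18, -382.71, -209.92, 47.21, -0.07, 0.03] rows>= 10.7
-158
row [-93.18, -382.71, -209.92, -132.79, -0.04, -0.08] rows>= 18.5
[[ 0.001 -0.301  0.954 -0.187]
 [ 0.002 -0.954 -0.301  0.084]
 [ 1.     0.002  0.     0.   ]
 [ 0.     0.     0.     1.   ]]
```

>>> carry_out([
  [[-40,-30,-20,-5,0,0],[-93,-70,-40,-10,0,0],[-93,-383,-210,-43,0,0],[-93,-383,-210,-43,0,0],[-93,-383,-210,-43,0,0],[-93,-383,-210,-43,0,0],[-93,-383,-210,-43,0,0],[-93,-383,-210,-43,0,0],[-93,-383,-210,-43,0,0],[-93,-383,-210,-43,0,0],[-93,-383,-210,-43,0,0],[-93,-383,-210,-43,0,0],[-93,-383,-210,-43,0,0],[-93,-383,-210,-43,0,0],[-93,-383,-210,-43,0,0]],
], gripper=44, force=30)

```text
t: 1.4
tcp_pos: [0.5047, 0.2529, 0.2899]
orientation: [0.394, -0.587, 0.394, 0.587]
wrist_force: [-0.3, 0.6, -0.0]
grip_width: 0.0438
```

```bash
python3 - <<'E'
from h import *
st(); s=snap('wrist'); save(s,'w1')
print(proj(s,[[.505,.252,.118],[.505,.252,.045]]))
E
```

```text
t 1.4 tcp [0.5047 0.2529 0.2899] x [-0.001  0.    -1.   ] z [-0.379  0.925  0.001] q [-0.68  0.16  0.16  1.48 -0.03  1.5   1.44] F [-0.31  0.6  -0.02] T [ 0.091  0.069 -0.008] Ttool [ 0.008 -0.111  0.029] w 0.0438
[[328.28041442 211.43279813]
 [328.45676229 197.34475021]]
```

View pics/w1.png

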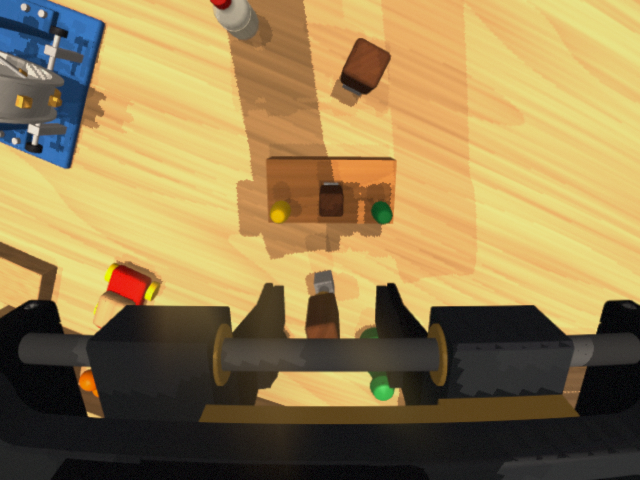

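The wrist view shows the key handle at about (331,200), square to the block and centred between yellow (280,212) and green (382,212). The bigger key at (322,315) lies below it.

```bash
python3 - <<'E'
from h import *
s=load('w1'); W=cloud(s); f=s['frame']
sub=W[150:235,255:410]; P=sub.reshape(-1,3)
for lo,hi in((.035,.055),):
    q=P[(P[:,2]>lo)&(P[:,2]<hi)]; print(len(q),np.median(q[:,2]),cv2.minAreaRect((q[:,:2]*1000).astype(np.float32)))
k=W[175:225,315:348].reshape(-1,3); k=k[k[:,2]>.06]; top=k[k[:,2]>k[:,2].max()-.006]
print(k[:,2].max(),len(top),top.mean(0),cv2.minAreaRect((top[:,:2]*1000).astype(np.float32)))
for a,b in((265,295),(370,397)):
    k=W[195:225,a:b].reshape(-1,3);k=k[k[:,2]>.06];t=k[k[:,2]>k[:,2].max()-.01];print(k[:,2].max(),t.mean(0))
cv2.imwrite('pics/c2.png',cv2.resize(f[150:240,260:400],None,fx=5,fy=5,interpolation=cv2.INTER_CUBIC))
E
```

```text
6692 0.044200638851867355 ((498.328369140625, 251.7986297607422), (76.06736755371094, 150.8791046142578), 22.039445877075195)
0.1202565207854618 563 [0.49779477 0.25144457 0.11789447] ((498.194091796875, 251.6175994873047), (23.393146514892578, 22.897111892700195), 22.160545349121094)
0.10584146457107074 [0.53118511 0.2064667  0.10202203]
0.10568006815966313 [0.49058619 0.30704473 0.10198756]
```

View pics/c2.png

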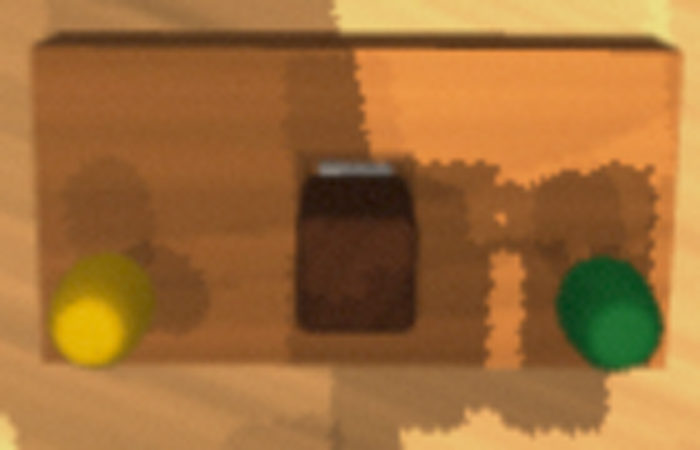

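The key is upright at (0.498, 0.2516), with its yaw at 22.1° and its top at z = 0.118. The measured size is 23 x 23 mm, as specified. Next is the grasp.

```bash
python3 - <<'E'
from h import *
a=np.radians(112.1); cmd([.4982,.2516,.093],[0,0,-1],[np.cos(a),np.sin(a),0])
E
```

```text
row [196.98, 6.34, 0.66, 0.23, 0.03, -0.03] rows>= 4.7
```

>>> carry_out([
  [[60,6.3,0.7,0.2,0,0],[90,6.3,0.7,0.2,0,0],[125,6.3,0.7,0.2,0,0],[155,6.3,0.7,0.2,0,0],[180,6.3,0.7,0.2,0,0],[197,6.3,0.7,0.2,0,0],[197,6.3,0.7,0.2,0,0],[197,6.3,0.7,0.2,0,0]],
])

```text
t: 2.12
tcp_pos: [0.4982, 0.2512, 0.093]
orientation: [0.394, -0.586, 0.395, 0.587]
wrist_force: [0.6, 0.3, 0.8]
grip_width: 0.0441
```

>>> carry_out([
  [[0,0,0,0,0,0],[0,0,0,0,0,0],[0,0,0,0,0,0],[0,0,0,0,0,0],[0,0,0,0,0,0],[0,0,0,0,0,0]],
], gripper=10, force=40)

```text
t: 2.62
tcp_pos: [0.5, 0.2511, 0.0945]
orientation: [-0.396, 0.586, -0.394, -0.586]
wrist_force: [-0.3, 0.8, 6.9]
grip_width: 0.0139
```

```bash
python3 - <<'E'
from h import *
st()
E
```

```text
t 2.62 tcp [0.5    0.2511 0.0945] x [ 0.002  0.002 -1.   ] z [-0.375  0.927  0.001] q [-0.67  0.27  0.15  1.77 -0.04  1.1   1.44] F [-0.31  0.77  6.91] T [0.35  0.141 0.01 ] Ttool [-0.009 -0.377 -0.001] w 0.0139
```

```bash
python3 - <<'E'
from h import *
st(); s=snap('wrist'); save(s,'w2')
st()
t=snap('scene'); 
cv2.imwrite('pics/c3.png',np.vstack([cv2.resize(s['frame'][180:420,240:440],(500,600))]) if 0 else np.hstack([cv2.resize(s['frame'][200:400,220:420],(400,400)),cv2.resize(t['frame'][270:400,370:500],(400,400),interpolation=cv2.INTER_CUBIC)]))
E
```

```text
t 2.62 tcp [0.5    0.2511 0.0945] x [ 0.002  0.002 -1.   ] z [-0.375  0.927  0.001] q [-0.67  0.27  0.15  1.77 -0.04  1.1   1.44] F [-0.31  0.77  6.91] T [0.35  0.141 0.01 ] Ttool [-0.009 -0.377 -0.001] w 0.0139
t 2.67 tcp [0.5001 0.2512 0.0946] x [ 0.002  0.002 -1.   ] z [-0.375  0.927  0.001] q [-0.67  0.27  0.15  1.77 -0.04  1.1   1.44] F [-1.01  0.78  7.06] T [ 0.268  0.178 -0.028] Ttool [ 0.029 -0.315  0.065] w 0.0124
```

View pics/c3.png

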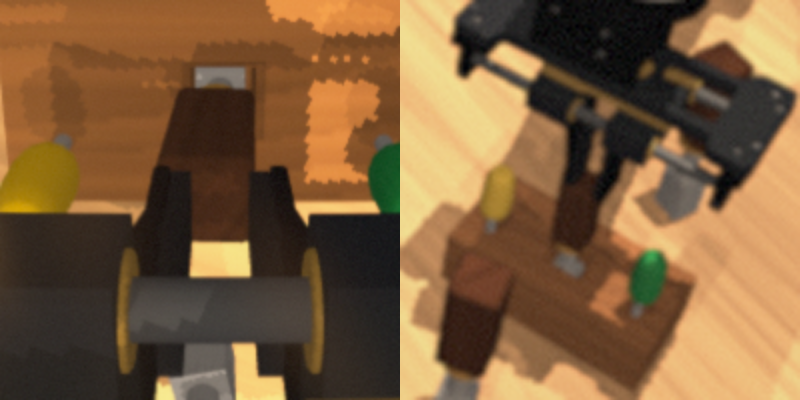

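```bash
python3 - <<'E'
from h import *
s=load('w2'); W=cloud(s); f=s['frame']
o=status.get_obs();R=toolR(o['orientation'])
L=(W-o['tcp_pos'])@R*1000
for v in (235,250,265,280,290,300,310,318):
  print('v',v)
  for u in range(290,376,6): print(u,L[v,u].round(0).astype(int).tolist() if np.isfinite(L[v,u,0]) else None,f[v,u].tolist(),end=' | ')
  print()
E
```

```text
v 235
290 [50, 12, -26] [46, 86, 143] | 296 [50, 12, -22] [44, 85, 140] | 302 [51, 12, -18] [47, 89, 141] | 308 [50, 13, -14] [44, 79, 126] | 314 [53, 11, -10] [30, 63, 102] | 320 [62, 9, -6] [114, 122, 131] | 326 [62, 9, -2] [114, 121, 129] | 332 [62, 9, 2] [113, 121, 130] | 338 [62, 9, 6] [114, 122, 130] | 344 [90, 0, 11] [39, 75, 121] | 350 [52, 12, 14] [34, 69, 113] | 356 [51, 12, 18] [41, 84, 136] | 362 [50, 13, 22] [40, 80, 127] | 368 [52, 12, 26] [39, 80, 130] | 374 [50, 12, 30] [39, 81, 133] | 
v 250
290 [51, 2, -27] [41, 81, 131] | 296 [50, 2, -22] [35, 77, 127] | 302 [51, 2, -18] [39, 80, 127] | 308 [20, 12, -12] [21, 34, 57] | 314 [18, 13, -9] [19, 29, 56] | 320 [18, 13, -5] [17, 29, 48] | 326 [18, 13, -2] [19, 32, 51] | 332 [18, 13, 2] [20, 30, 51] | 338 [17, 13, 5] [22, 33, 54] | 344 [19, 13, 9] [18, 29, 47] | 350 [51, 2, 14] [38, 69, 111] | 356 [50, 2, 18] [44, 86, 141] | 362 [50, 2, 22] [44, 87, 140] | 368 [50, 2, 26] [47, 88, 142] | 374 [51, 2, 30] [45, 90, 145] | 
v 265
290 [51, -9, -27] [43, 85, 139] | 296 [49, -9, -23] [45, 86, 139] | 302 [51, -9, -19] [42, 78, 128
[... 2203 characters left out ...]
6] | 344 [-29, -1, 7] [23, 32, 48] | 350 [-49, 10, 9] [22, 29, 39] | 356 [-49, 10, 11] [23, 31, 39] | 362 [-52, 12, 13] [19, 23, 30] | 368 [-51, 11, 16] [25, 24, 33] | 374 [-99, 37, 12] [48, 77, 105] | 
v 318
290 [-58, 11, -15] [19, 26, 34] | 296 [-59, 12, -13] [11, 22, 28] | 302 [-55, 9, -11] [20, 23, 30] | 308 [-55, 10, -8] [26, 26, 30] | 314 [-39, 1, -7] [18, 20, 25] | 320 [-24, -8, -5] [20, 41, 74] | 326 [-24, -8, -2] [29, 49, 83] | 332 [-23, -8, 1] [25, 42, 72] | 338 [-23, -8, 4] [26, 45, 77] | 344 [-29, -5, 7] [24, 34, 50] | 350 [-56, 10, 8] [22, 28, 39] | 356 [-56, 10, 11] [26, 32, 41] | 362 [-60, 12, 13] [17, 23, 38] | 368 [-58, 11, 15] [13, 20, 31] | 374 [-99, 34, 12] [23, 26, 35] |
```

```bash
python3 - <<'E'
from h import *
for n,pose in (('w1',([0.5047,0.2529,0.2899],[0.394,-0.587,0.394,0.587])),):
  s=load(n); W=cloud(s); R=toolR(np.array(pose[1])/np.linalg.norm(pose[1])); L=(W-np.array(pose[0]))@R*1000
  for v in (284,288,292,300,310,325):
    print(v,[(u,L[v,u].round(0).astype(int).tolist()) for u in list(range(250,290,4))+list(range(374,412,4)) if L[v,u,0]<60])
o=st()
E
```

```text
284 [(266, [-25, 11, -30]), (270, [-25, 11, -28]), (390, [-26, 11, 29]), (394, [-27, 11, 30])]
288 [(266, [-31, 11, -29]), (270, [-30, 11, -27]), (274, [-27, 9, -26]), (278, [-28, 10, -24]), (282, [-28, 10, -22]), (378, [-28, 10, 23]), (382, [-27, 10, 25]), (386, [-26, 9, 27]), (390, [-30, 11, 28]), (394, [-30, 11, 30])]
292 [(262, [-34, 11, -30]), (266, [-35, 11, -28]), (270, [-34, 11, -27]), (274, [-31, 9, -25]), (278, [-32, 10, -23]), (282, [-30, 9, -22]), (378, [-31, 10, 22]), (382, [-31, 9, 24]), (386, [-32, 10, 26]), (390, [-35, 11, 27]), (394, [-34, 11, 29]), (398, [-35, 11, 31])]
300 [(258, [-43, 11, -30]), (262, [-43, 11, -29]), (266, [-43, 11, -27]), (270, [-40, 10, -26]), (274, [-41, 10, -24]), (278, [-40, 10, -22]), (378, [-35, 7, 22]), (382, [-39, 9, 23]), (386, [-40, 10, 25]), (390, [-39, 9, 27]), (394, [-44, 12, 28]), (398, [-43, 11, 30]), (402, [-43, 11, 31])]
310 [(254, [-51, 11, -31]), (258, [-52, 11, -29]), (262, [-53, 12, -27]), (266, [-49, 10, -26]), (270, [-50, 10, -24]), (274, [-49, 10, -23]), (278, [-43, 7, -22]), (282, [-32, 0, -22]), (378, [-34, 2, 22]), (382, [-46, 8, 22]), (386, [-49, 10, 24]), (390, [-49, 10, 25]), (394, [-50, 10, 27]), (398, [-51, 11, 28]), (402, [-53, 12, 29]), (406, [-53, 12, 31])]
325 [(250, [-64, 11, -30]), (254, [-63, 11, -28]), (258, [-64, 11, -27]), (262, [-62, 10, -26]), (266, [-61, 9, -24]), (270, [-61, 9, -23]), (274, [-53, 5, -22]), (278, [-46, 1, -22]), (282, [-35, -6, -22]), (378, [-37, -4, 22]), (382, [-49, 3, 22]), (386, [-53, 5, 23]), (390, [-61, 9, 23]), (394, [-62, 10, 25]), (398, [-61, 10, 26]), (402, [-64, 11, 27]), (406, [-64, 11, 29]), (410, [-64, 11, 30])]
t 2.72 tcp [0.5001 0.2512 0.0947] x [ 0.002  0.002 -1.   ] z [-0.375  0.927  0.001] q [-0.67  0.27  0.15  1.77 -0.04  1.1   1.44] F [0.12 0.07 6.86] T [ 0.298  0.227 -0.038] Ttool [ 0.039 -0.361  0.099] w 0.0118
```

The depth map puts the real fingertips about 24 mm behind the reported TCP, not 14 mm ahead of it. The fingers therefore closed on top of the handle. I'll take the grasp point at tool x = -43 mm, lift, open, and go 38 mm deeper.

>>> carry_out([
  [[-12,0,0,0,0,0],[-25,0,0,0,0,0],[-35,0,0,0,0,0],[-35,0,0,0,0,0],[-35,0,0,0,0,0],[-35,0,0,0,0,0],[-35,0,0,0,0,0],[-35,0,0,0,0,0],[-35,0,0,0,0,0]],
])

```text
t: 3.47
tcp_pos: [0.499, 0.2502, 0.1277]
orientation: [0.395, -0.586, 0.396, 0.586]
wrist_force: [-0.2, -0.2, 0.1]
grip_width: 0.0097
```

>>> carry_out([
  [[0,0,0,0,0,0],[0,0,0,0,0,0],[0,0,0,0,0,0],[0,0,0,0,0,0],[0,0,0,0,0,0],[0,0,0,0,0,0],[0,0,0,0,0,0],[0,0,0,0,0,0]],
], gripper=44)

```text
t: 4.13
tcp_pos: [0.4993, 0.2503, 0.1283]
orientation: [0.395, -0.586, 0.395, 0.586]
wrist_force: [-0.8, -1.2, -0.9]
grip_width: 0.0435
```

```bash
python3 - <<'E'
from h import *
o=st(); s=snap('wrist'); save(s,'w3'); W=cloud(s); R=toolR(o['orientation']); L=(W-o['tcp_pos'])@R*1000
k=(W[...,2]>.075)&(W[...,2]<.125)&(np.hypot(W[...,0]-.498,W[...,1]-.2516)<.03); P=W[k]; top=P[P[:,2]>P[:,2].max()-.006]
print(P[:,2].max(),len(top),top.mean(0),cv2.minAreaRect((top[:,:2]*1000).astype(np.float32)))
m=(L[...,0]>-35)&(L[...,0]<-15)&(abs(L[...,1])<20)&(abs(L[...,2])<45); q=L[m]; print('tips',q.max(0),np.percentile(q,[2,98],axis=0))
cv2.imwrite('pics/c4.png',cv2.resize(s['frame'][150:400,200:450],(600,600)))
a=np.radians(112.1); cmd([.4982,.2516,.055],[0,0,-1],[np.cos(a),np.sin(a),0])
E
```

```text
t 4.13 tcp [0.4993 0.2503 0.1283] x [ 0.  0. -1.] z [-0.375  0.927  0.   ] q [-0.68  0.23  0.15  1.74 -0.04  1.17  1.44] F [-0.79 -1.24 -0.95] T [ 0.044  0.02  -0.048] Ttool [ 0.048 -0.048  0.002] w 0.0435
0.12021520713858493 1591 [0.49615944 0.25363428 0.11791502] ((496.92633056640625, 254.02633666992188), (23.657711029052734, 24.018444061279297), 22.173734664916992)
tips [-23.36123468  11.81288974  30.76607277] [[-34.79677238  -8.21716531 -29.8865823 ]
 [-24.39837349  11.36116377  30.12176928]]
row [73.25, 0.53, 1.53, -0.08, 0.0, 0.0] rows>= 1.8
```

View pics/c4.png

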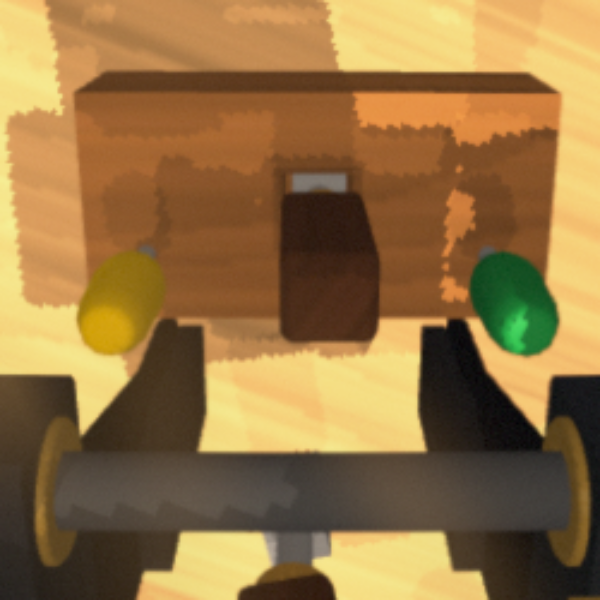

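The key is still upright in its pocket after a shift of about 2 mm, and the screwdrivers are clear of the fingers. I'll descend and grip.

>>> carry_out([
  [[0,0.8,4,0,0,0],[20,0.8,4,0,0,0],[40,0.8,4,0,0,0],[58,0.8,4,0,0,0],[73,0.8,4,0,0,0],[73,0.8,4,0,0,0],[73,0.8,4,0,0,0]],
])

```text
t: 4.77
tcp_pos: [0.4965, 0.2538, 0.055]
orientation: [0.395, -0.586, 0.396, 0.587]
wrist_force: [-0.4, -0.6, 0.8]
grip_width: 0.0442
```

>>> carry_out([
  [[0,0,0,0,0,0],[0,0,0,0,0,0],[0,0,0,0,0,0],[0,0,0,0,0,0],[0,0,0,0,0,0],[0,0,0,0,0,0],[0,0,0,0,0,0]],
], gripper=10, force=40)

```text
t: 5.35
tcp_pos: [0.4974, 0.2541, 0.0559]
orientation: [-0.396, 0.586, -0.395, -0.586]
wrist_force: [-0.7, 0.3, 5.8]
grip_width: 0.0238
```

```bash
python3 - <<'E'
from h import *
st()
# wheel geometry from top view
s=load('top0'); W=cloud(s); P=W[225:315,325:440].reshape(-1,3)
b=P[abs(P[:,2]-.012)<.004]; print('base',cv2.minAreaRect((b[:,:2]*1000).astype(np.float32)))
from scipy.optimize import least_squares
w=P[(P[:,2]>.17)]; print(len(w),w.min(0),w.max(0))
f=s['frame'].astype(int)
for n,m in(('red',(f[...,2]>150)&(f[...,1]<90)&(f[...,0]<90)),('blue',(f[...,0]>110)&(f[...,2]<90))):
  m=m.copy(); k=np.zeros_like(m);k[252:270,360:402]=1; vv,uu=np.where(m&k); print(n,len(uu),uu.mean(),vv.mean(),W[vv,uu].mean(0))
E
```

```text
t 5.35 tcp [0.4974 0.2541 0.0559] x [ 0.001  0.001 -1.   ] z [-0.375  0.927  0.   ] q [-0.67  0.31  0.14  1.81 -0.05  1.03  1.44] F [-0.71  0.29  5.85] T [0.049 0.271 0.02 ] Ttool [-0.019 -0.147  0.233] w 0.0238
base ((516.9803466796875, -161.01622009277344), (272.22412109375, 215.96839904785156), 89.48292541503906)
1553 [ 0.48632985 -0.24275819  0.17012779] [ 0.52986857 -0.05713242  0.22992308]
red 12 392.9166666666667 260.8333333333333 [ 0.50715288 -0.16083835  0.22740584]
blue 12 367.5833333333333 259.9166666666667 [ 0.51016048 -0.10912397  0.21840253]
```

The key is gripped, 23.8 mm wide. From the top view the hub is near (0.508, -0.150), with red about -6° and blue about +23° off vertical. Both heads come out at a radius of about 106 mm, as specified. Next I'll lift and hover over red.

>>> carry_out([
  [[-10,0,0,0,0,0],[-30,0,0,0,0,0],[-50,0,0,0,0,0],[-80,0,0,0,0,0],[-120,0,0,0,0,0],[-160,0,0,0,0,0],[-200,0,0,0,0,0],[-240,0,0,0,0,0],[-260,0,0,0,0,0],[-260,0,0,0,0,0]],
])

```text
t: 6.18
tcp_pos: [0.4983, 0.2543, 0.3211]
orientation: [-0.398, 0.587, -0.393, -0.585]
wrist_force: [1.1, 0.5, -1.5]
grip_width: 0.0237
```

```bash
python3 - <<'E'
from h import *
st()
th=np.radians(-6); n=np.array([0,np.sin(th),np.cos(th)]); tip=np.array([.508,-.161,.2275])
cmd(tip+n*(.051+.030),-n,[0,1,0])
E
```

```text
t 6.18 tcp [0.4983 0.2543 0.3211] x [ 0.007  0.004 -1.   ] z [-0.375  0.927  0.002] q [-0.69  0.14  0.16  1.44 -0.02  1.55  1.42] F [ 1.15  0.47 -1.52] T [ 0.056  0.025 -0.009] Ttool [ 0.009 -0.061  0.002] w 0.0237
row [11.28, 149.85, -396.53, 22.0, -5.75, -0.73] rows>= 10.2
```

>>> carry_out([
  [[0,150,-396,22,-5.8,-0.7],[0,150,-396,22,-5.8,-0.7],[0,150,-396,22,-5.8,-0.7],[0,150,-396,22,-5.8,-0.7],[0,150,-396,22,-5.8,-0.7],[0,150,-396,22,-5.8,-0.7],[0,150,-396,22,-5.8,-0.7],[0,150,-396,22,-5.8,-0.7],[0,150,-396,22,-5.8,-0.7],[0,150,-396,22,-5.8,-0.7],[11,150,-396,22,-5.8,-0.7],[11,150,-396,22,-5.8,-0.7],[11,150,-396,22,-5.8,-0.7]],
])

```text
t: 7.27
tcp_pos: [0.5056, -0.1696, 0.3032]
orientation: [0.523, -0.471, 0.477, 0.527]
wrist_force: [-0.4, 0.6, -0.6]
grip_width: 0.0233
```

```bash
python3 - <<'E'
from h import *
o=st(); s=snap('wrist'); save(s,'w4')
c=proj(s,[.508,-.161,.2275])[0]; print(c)
R=toolR(o['orientation']);print('mouth', proj(s,o['tcp_pos']+R[:,0]*.051))
u,v=int(np.clip(c[0],100,540)),int(np.clip(c[1],80,400)); print(u,v)
cv2.imwrite('pics/c5.png',cv2.resize(s['frame'][v-80:v+80,u-100:u+100],(800,640)[:1]+(600,) if 0 else (750,600),interpolation=cv2.INTER_CUBIC))
E
```

```text
t 7.27 tcp [ 0.5056 -0.1696  0.3032] x [-0.009  0.102 -0.995] z [0.002 0.995 0.102] q [-0.21  0.13  0.58  1.52 -0.16  1.56  1.94] F [-0.43  0.64 -0.55] T [-0.042 -0.023 -0.014] Ttool [ 0.012  0.041 -0.024] w 0.0233
[330.75688183 244.83933405]
mouth [[329.54737193 252.1338656 ]]
330 244
```

View pics/c5.png

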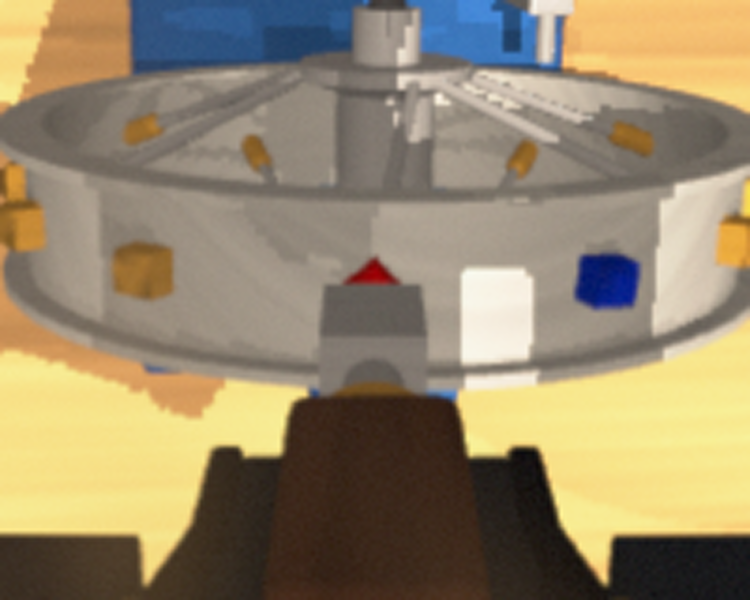

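The socket hides most of red at crop (375,270), while blue shows clearly at (608,280). I'll shift 25 mm towards blue so both heads are visible.

>>> carry_out([
  [[-5,0,25,0,0,0],[-5,0,25,0,0,0],[-5,0,25,0,0,0],[-5,0,25,0,0,0]],
])

```text
t: 7.65
tcp_pos: [0.5066, -0.1443, 0.312]
orientation: [0.522, -0.473, 0.475, 0.527]
wrist_force: [0.0, 0.5, -0.8]
grip_width: 0.0236
```

```bash
python3 - <<'E'
from h import *
s=load('w4'); W=cloud(s)
o=st(); s=snap('wrist'); save(s,'w5'); W=cloud(s); R=toolR(o['orientation']); L=(W-o['tcp_pos'])@R*1000
m=(abs(L[...,1])<16)&(abs(L[...,2])<12)&(L[...,0]>-30)&(L[...,0]<80); q=L[m]
for x0 in range(-25,75,5):
  k=q[abs(q[:,0]-x0)<2.5]
  if len(k): print(x0,len(k),'y',np.percentile(k[:,1],[50,95]).round(1),'z',k[:,2].min().round(1),k[:,2].max().round(1))
f=s['frame'].astype(int)
for n,mm in(('red',(f[...,2]>100)&(f[...,1]<60)&(f[...,0]<60)),('blue',(f[...,0]>90)&(f[...,2]<60)&(f[...,1]<60))):
  mm=mm.copy(); mm[:180]=0; mm[300:]=0; v,u=np.where(mm); print(n,len(u),u.min(),u.max(),v.min(),v.max(),np.nanmean(W[v,u],0), 'topmost radially',)
cv2.imwrite('pics/c6.png',cv2.resize(s['frame'][200:290,270:390],(800,600),interpolation=cv2.INTER_CUBIC))
E
```

```text
t 7.65 tcp [ 0.5066 -0.1443  0.312 ] x [-0.007  0.101 -0.995] z [-0.002  0.995  0.101] q [-0.25  0.1   0.56  1.52 -0.15  1.57  1.89] F [ 0.04  0.48 -0.79] T [-0.159  0.01  -0.021] Ttool [0.023 0.159 0.008] w 0.0236
-25 209 y [11.8 12.3] z -11.8 11.9
-20 192 y [11.8 12.3] z -11.9 11.6
-15 185 y [11.9 12.3] z -11.8 11.8
-10 93 y [11.8 12.2] z -11.5 11.5
-5 34 y [10.3 10.7] z -4.5 4.0
0 32 y [ 9.8 10.4] z -6.2 5.6
15 23 y [4.8 5.4] z -3.8 3.2
20 51 y [4.3 6.7] z -8.0 4.5
25 379 y [5.7 8.7] z -8.9 8.2
30 77 y [8.7 9. ] z -9.0 8.2
35 71 y [8.6 9. ] z -9.1 7.8
40 66 y [8.7 9.1] z -8.8 8.0
45 63 y [8.7 9. ] z -8.9 8.2
50 51 y [8.7 9. ] z -9.1 7.6
red 176 287 304 230 246 [ 0.50677592 -0.16167673  0.22415662] topmost radially
blue 156 351 365 229 240 [ 0.50735254 -0.11182061  0.21692935] topmost radially
```

View pics/c6.png

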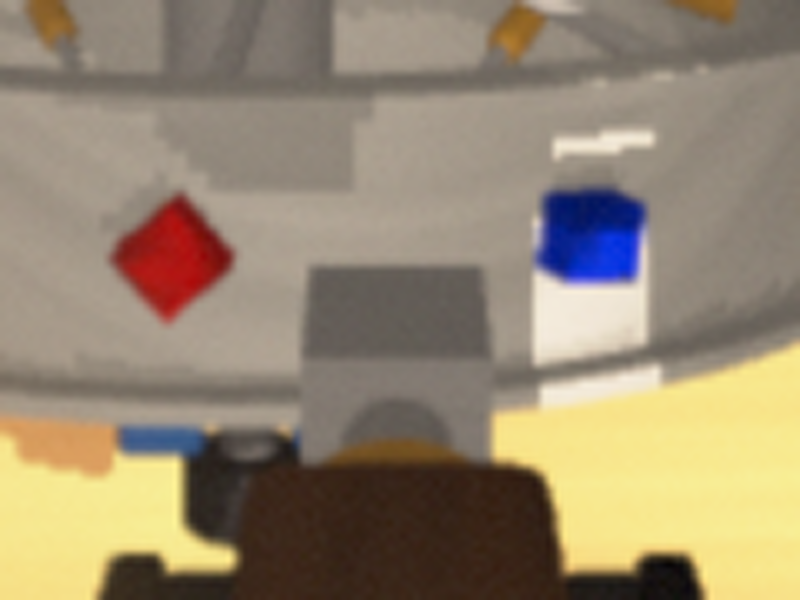

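The crop shows red as a diamond at about (173,257), with corners towards and away from the camera. Blue at (590,235) is close to square. The socket looks straight. I'll fit both head poses and angles with a projected model.

```bash
cat > fit.py <<'E'
from h import *
from scipy.optimize import minimize
def frame(th):
    n=np.array([0,np.sin(th),np.cos(th)]); a=np.array([1.,0,0]); return n,a,np.cross(n,a)   # n out, b = n x a (along +y)
def head(x0,y0,th,phi):
    n,a,b=frame(th); hub=np.array([x0,y0,.122]); P=[]
    for r,h in((.095,.005),(.1025,.005),(.106,.0025)):
        for k in range(4):
            g=phi+k*np.pi/2+np.pi/4; P.append(hub+n*r+(a*np.cos(g)+b*np.sin(g))*h*np.sqrt(2))
    return np.array(P)
def mask(s,X,box,sc=8):
    p=proj(s,X); u0,v0,w,h=box; im=np.zeros((h*sc,w*sc),np.uint8)
    q=((p-[u0,v0]+.5)*sc).astype(np.float32); cv2.fillConvexPoly(im,cv2.convexHull(q).round().astype(int),255)
    return cv2.resize(im,(w,h),interpolation=cv2.INTER_AREA)/255.
def obs(s,col,box):
    u0,v0,w,h=box; f=s['frame'][v0:v0+h,u0:u0+w].astype(float)
    d=f[...,2]-f[...,:2].max(-1) if col=='red' else f[...,0]-f[...,1:].max(-1)
    return np.clip(d/50,0,1)
E
python3 - <<'E'
from fit import *
s=load('w5'); boxes=dict(red=(280,222,32,32),blue=(343,220,32,30)); ob={c:obs(s,c,b) for c,b in boxes.items()}
def cost(p,pr=False):
    x0,y0,th,f1,f2=p[0]/1e3,p[1]/1e3,p[2]/57.3,p[3]/57.3,p[4]/57.3
    e1=((mask(s,head(x0,y0,th-np.pi/6,f1),boxes['red'])-ob['red'])**2).sum(); e2=((mask(s,head(x0,y0,th,f2),boxes['blue'])-ob['blue'])**2).sum()
    return (e1,e2) if pr else e1+e2
best=None
for f1 in(30,45,60):
  for f2 in(-15,0,15):
    p0=np.array([507.,-150,23,f1,f2]); sim=np.vstack([p0]+[p0+d for d in np.diag([3,3,2,12,12])])
    r=minimize(cost,p0,method='Nelder-Mead',options=dict(initial_simplex=sim,maxiter=400)); print(f1,f2,r.x.round(2),round(r.fun,2),np.round(cost(r.x,1),2))
print([o.sum() for o in ob.values()])
E
```

```text
30 -15 [ 508.63 -148.87   22.45   34.22   -8.78] 62.74 [57.44  5.3 ]
30 0 [ 508.62 -148.87   22.48   37.67   -6.68] 61.19 [56.07  5.12]
30 15 [ 508.63 -148.45   22.21   38.68   -5.88] 59.35 [55.28  4.06]
45 -15 [ 508.5  -148.99   22.61   37.68   -9.47] 61.61 [53.43  8.18]
45 0 [ 508.64 -149.11   22.62   45.48   -4.14] 64.82 [59.13  5.7 ]
45 15 [ 508.56 -147.64   21.77   41.32   -7.5 ] 59.8 [54.58  5.22]
60 -15 [ 508.5  -147.49   21.64   40.27   -7.03] 58.8 [53.49  5.31]
60 0 [ 508.64 -148.21   22.08   38.72   -6.16] 59.16 [55.28  3.88]
60 15 [ 508.4  -145.85   20.67   36.71   -6.77] 59.95 [52.78  7.17]
[np.float64(416.08000000000004), np.float64(209.94)]
```

```bash
python3 - <<'E'
from fit import *
s=load('w5'); boxes=dict(red=(280,222,32,32),blue=(343,220,32,30)); ob={c:obs(s,c,b) for c,b in boxes.items()}
u0,v0,w,h=boxes['red']; f=s['frame'][v0:v0+h,u0:u0+w].astype(float); d=f[...,2]-f[...,:2].max(-1); print(np.percentile(d,[5,25,50,70,80,90]))
ob['red']=np.clip((d-35)/50,0,1); print(ob['red'].sum())
def cost(p,pr=False):
    x0,y0,th,f1,f2=p[0]/1e3,p[1]/1e3,p[2]/57.3,p[3]/57.3,p[4]/57.3
    e1=((mask(s,head(x0,y0,th-np.pi/6,f1),boxes['red'])-ob['red'])**2).sum(); e2=((mask(s,head(x0,y0,th,f2),boxes['blue'])-ob['blue'])**2).sum()
    return (e1,e2) if pr else e1+e2
best=None
for f1 in(32,45,58):
  for f2 in(-15,0,15):
    p0=np.array([507.,-150,23,f1,f2]); sim=np.vstack([p0]+[p0+d for d in np.diag([3,3,2,12,12])])
    r=minimize(cost,p0,method='Nelder-Mead',options=dict(initial_simplex=sim,maxiter=400)); print(f1,f2,r.x.round(2),round(r.fun,2),np.round(cost(r.x,1),2))
    if best is None or r.fun<best.fun: best=r
x0,y0,th=best.x[:3]; 
for n,t in(('red',th-30),('blue',th)):
  t=np.radians(t); print(n,'tip',(np.array([x0,y0,122])+106*np.array([0,np.sin(t),np.cos(t)])).round(1))
E
```

```text
[ 10.   11.   12.   14.   46.4 124.7]
192.56
32 -15 [ 508.68 -148.77   22.46   39.5    -6.05] 16.99 [13.06  3.93]
32 0 [ 508.65 -149.11   22.65   40.03   -9.06] 17.42 [12.37  5.05]
32 15 [ 508.63 -148.63   22.32   43.36   -6.85] 15.2 [11.14  4.06]
45 -15 [ 508.57 -149.16   22.68   39.19   -9.4 ] 18.17 [11.    7.17]
45 0 [ 508.61 -149.1    22.63   44.88   -3.76] 18.33 [11.52  6.81]
45 15 [ 508.49 -149.04   22.65   43.1    13.62] 38.31 [ 9.03 29.27]
58 -15 [ 508.64 -148.75   22.38   43.01   -4.79] 16.76 [11.73  5.03]
58 0 [ 508.57 -148.12   22.03   41.91   -6.66] 14.52 [9.79 4.73]
58 15 [ 508.52 -147.56   21.65   41.59   -6.22] 13.61 [9.13 4.47]
red tip [ 508.5 -163.   226.9]
blue tip [ 508.5 -108.5  220.5]
```

The fit gives the hub at (508.5, -148.8) mm. Red is at -7.6° with its head turned +42°, and blue is at 22.4° with its head at -6°. Now I'll align over red.

```bash
cat >> fit.py <<'E'
HX,HY=.5085,-.1488
def over(thd,phid,gap,mx=.0515,dz=-.0004):
    n,a,b=frame(np.radians(thd)); g=np.radians(phid); za=a*np.cos(g)+b*np.sin(g)
    tip=np.array([HX,HY,.122])+.106*n
    return cmd(tip+n*(gap+mx)-dz*za,-n,za)
E
python3 - <<'E'
from fit import *
over(-7.6,42,.006)
E
```

```text
row [25.01, -2.58, -27.92, 48.02, -1.87, 0.37] rows>= 6.7
```

>>> carry_out([
  [[0,-2.6,-28,48,-1.9,0.4],[0,-2.6,-28,48,-1.9,0.4],[0,-2.6,-28,48,-1.9,0.4],[0,-2.6,-28,48,-1.9,0.4],[0,-2.6,-28,48,-1.9,0.4],[0,-2.6,-28,48,-1.9,0.4],[0,-2.6,-28,48,-1.9,0.4],[15,-2.6,-28,48,-1.9,0.4],[25,-2.6,-28,48,-1.9,0.4],[25,-2.6,-28,48,-1.9,0.4],[25,-2.6,-28,48,-1.9,0.4]],
])

```text
t: 8.62
tcp_pos: [0.5084, -0.1704, 0.2836]
orientation: [0.675, -0.209, 0.642, 0.297]
wrist_force: [-0.3, 0.3, -0.9]
grip_width: 0.0236
```

```bash
python3 - <<'E'
from fit import *
st(); over(-7.6,42,.006); s=snap('wrist'); save(s,'w6')
c=[320,240]; cv2.imwrite('pics/c7.png',cv2.resize(s['frame'][180:300,240:400],(800,600),interpolation=cv2.INTER_CUBIC))
E
```

```text
t 8.62 tcp [ 0.5084 -0.1704  0.2836] x [-0.002  0.133 -0.991] z [0.743 0.663 0.088] q [-0.25  0.15  0.66  1.55 -0.21  1.53  1.15] F [-0.29  0.26 -0.92] T [-0.237 -0.027  0.029] Ttool [-0.032  0.142 -0.192] w 0.0236
row [-0.5, 0.0, 0.47, -0.01, -0.04, -0.11] rows>= 0.0
```

View pics/c7.png

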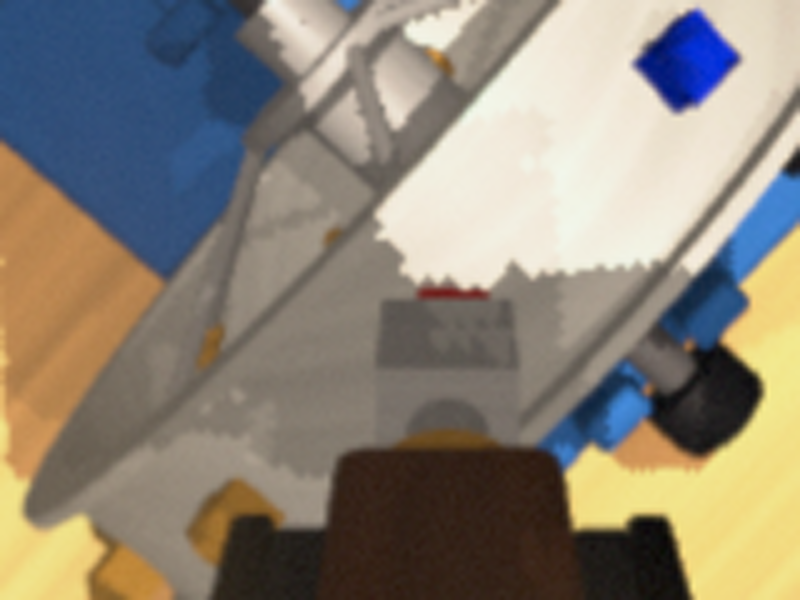

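Red peeks out centred within about 0.6 mm behind the socket at crop (454,294). I'll insert slowly while watching the force.

>>> carry_out([
  [[3,0,0.5,0,0,0],[6,0,0.5,0,0,0],[8,0,0.5,0,0,0]],
])

```text
t: 8.92
tcp_pos: [0.5093, -0.1691, 0.276]
orientation: [0.676, -0.209, 0.642, 0.297]
wrist_force: [0.1, -0.3, -1.2]
grip_width: 0.0239
```

>>> carry_out([
  [[1.5,0,0,0,0,0],[3,0,0,0,0,0]],
])

```text
t: 9.08
tcp_pos: [0.5092, -0.1687, 0.273]
orientation: [0.675, -0.209, 0.642, 0.297]
wrist_force: [1.0, -0.1, -0.4]
grip_width: 0.0237
```

```bash
python3 - <<'E'
from fit import *
st(); over(-7.6,42,.006)
E
```

```text
t 9.08 tcp [ 0.5092 -0.1687  0.273 ] x [-0.     0.133 -0.991] z [0.744 0.663 0.089] q [-0.25  0.15  0.65  1.57 -0.22  1.51  1.15] F [ 0.98 -0.13 -0.42] T [-0.247  0.015  0.002] Ttool [-0.     0.176 -0.174] w 0.0237
row [-11.18, 0.29, -0.25, -0.03, 0.01, -0.04] rows>= 0.3
```

>>> carry_out([
  [[1.5,0,0,0,0,0],[3,0,0,0,0,0]],
])

```text
t: 9.25
tcp_pos: [0.5092, -0.1684, 0.2701]
orientation: [0.676, -0.209, 0.642, 0.297]
wrist_force: [-0.2, -0.2, -1.8]
grip_width: 0.024
```

```bash
python3 - <<'E'
from fit import *
o=st(); over(-7.6,42,.006); s=snap('wrist'); save(s,'w7')
W=cloud(s); f=s['frame'].astype(int); R=toolR(o['orientation']); L=(W-o['tcp_pos'])@R*1000
red=(f[...,2]-f[...,:2].max(-1)>50); red[:215]=0; red[260:]=0; v,u=np.where(red&(abs(np.arange(640)-330)<25)); print('red px',len(u), u.min() if len(u) else '',v.min() if len(u) else '')
for v in range(220,262,2): print(v,L[v,331].round(1),f[v,331])
E
```

```text
t 9.25 tcp [ 0.5092 -0.1684  0.2701] x [-0.     0.133 -0.991] z [0.744 0.663 0.089] q [-0.25  0.15  0.65  1.57 -0.22  1.5   1.15] F [-0.16 -0.18 -1.8 ] T [-0.243 -0.027 -0.022] Ttool [ 0.018  0.14  -0.2  ] w 0.024
row [-14.15, 0.34, -0.23, -0.04, 0.01, -0.04] rows>= 0.3
red px 0  
220 [57.8 20.5  0.7] [223 238 242]
222 [55.5 19.7  0.7] [223 238 242]
224 [56.  18.2  0.7] [223 238 243]
226 [56.  16.8  0.7] [221 235 242]
228 [56.2 15.3  0.8] [220 234 243]
230 [54.9 14.3  0.8] [218 233 242]
232 [56.2 12.5  0.8] [218 233 242]
234 [57.2 10.8  0.8] [221 235 243]
236 [55.6  9.9  0.8] [221 236 243]
238 [55.7  8.4  0.8] [199 219 228]
240 [51.7  8.3  0.8] [ 98 106 113]
242 [47.6  8.2  0.8] [ 94 101 108]
244 [41.1  8.9  0.7] [ 93 100 107]
246 [38.9  8.3  0.7] [ 95 103 110]
248 [34.5  8.4  0.7] [ 95 101 108]
250 [29.3  8.9  0.7] [ 89  97 102]
252 [27.3  8.3  0.7] [80 88 93]
254 [23.7  8.3  0.7] [104 112 119]
256 [24.1  6.9  0.7] [108 115 123]
258 [22.7  6.1  0.7] [106 112 123]
260 [23.2  4.7  0.7] [86 92 99]
```

The mouth is 4 mm off the channel floor with no force, so the head is in the socket. I'll advance 1.5 mm and then turn in 6° steps, logging the torque about the key axis. Even the smallest possible slack leaves over 100° to go, so this batch is safe.

```bash
cat > rd.py <<'E'
from fit import *
import sys
T=[];F=[]
for i in range(5):
    o=status.get_obs(); R=toolR(o['orientation']); T.append(R.T@o['torque']); F.append(R.T@o['wrist_force'])
    if i<4: snapshot('wrist')
n,a,b=frame(np.radians(float(sys.argv[1]))); z=R[:,2]; 
print('phi',np.degrees(np.arctan2(z@b,z@a)).round(2),'Tx',np.mean(T,0)[0].round(4),'sd',np.std(T,0)[0].round(3),'Tyz',np.mean(T,0)[1:].round(2),'F',np.mean(F,0).round(1),'j7',o['joints'][6].round(2),'t',round(o['t'],2))
E
python3 rd.py -7.6
```

```text
phi 41.96 Tx 0.0009 sd 0.027 Tyz [ 0.16 -0.18] F [2.  0.1 0.3] j7 1.15 t 9.5
```

>>> carry_out([
  [[1.5,0,0,0,0,0],[1.5,0,0,6,0,0]],
])

```text
t: 9.67
tcp_pos: [0.5092, -0.1682, 0.2685]
orientation: [0.685, -0.174, 0.656, 0.263]
wrist_force: [0.2, 0.0, -1.2]
grip_width: 0.0235
```

```bash
python3 rd.py -7.6
```

```text
phi 36.13 Tx -0.0015 sd 0.019 Tyz [ 0.17 -0.19] F [ 1.5  0.2 -0. ] j7 1.05 t 9.87
```

>>> carry_out([
  [[0,0,0,6,0,0]],
])

```text
t: 9.95
tcp_pos: [0.5091, -0.1681, 0.2687]
orientation: [0.693, -0.138, 0.669, 0.23]
wrist_force: [0.4, 0.4, -1.2]
grip_width: 0.0236
```

```bash
python3 rd.py -7.6
```

```text
phi 30.22 Tx 0.0232 sd 0.012 Tyz [0.21 0.01] F [ 1.2  0.7 -0. ] j7 0.95 t 10.15
```

>>> carry_out([
  [[0,0,0,6,0,0]],
])

```text
t: 10.23
tcp_pos: [0.5091, -0.1681, 0.2687]
orientation: [0.699, -0.102, 0.68, 0.195]
wrist_force: [-0.8, -0.3, -2.1]
grip_width: 0.0239
```

```bash
python3 rd.py -7.6
```

```text
phi 24.25 Tx -0.0115 sd 0.011 Tyz [ 0.25 -0.02] F [1.1 0.6 0. ] j7 0.85 t 10.43
```

>>> carry_out([
  [[0,0,0,6,0,0]],
])

```text
t: 10.52
tcp_pos: [0.5091, -0.1682, 0.2687]
orientation: [0.704, -0.066, 0.689, 0.159]
wrist_force: [-0.6, 0.8, -0.9]
grip_width: 0.0237
```

```bash
python3 rd.py -7.6
```

```text
phi 18.26 Tx 0.0172 sd 0.036 Tyz [ 0.21 -0.05] F [ 1.6  0.7 -0.4] j7 0.74 t 10.72
```

>>> carry_out([
  [[0,0,0,6,0,0]],
])

```text
t: 10.8
tcp_pos: [0.5091, -0.1682, 0.2687]
orientation: [0.706, -0.029, 0.697, 0.123]
wrist_force: [-1.3, 2.0, -1.9]
grip_width: 0.0236
```

```bash
python3 rd.py -7.6
```

```text
phi 12.26 Tx 0.0159 sd 0.021 Tyz [ 0.22 -0.08] F [ 1.4  0.9 -0.5] j7 0.64 t 11.0
```

>>> carry_out([
  [[0,0,0,6,0,0]],
])

```text
t: 11.08
tcp_pos: [0.5092, -0.1682, 0.2687]
orientation: [0.707, 0.008, 0.702, 0.086]
wrist_force: [-0.1, 0.5, -1.5]
grip_width: 0.0234
```

```bash
python3 rd.py -7.6
```

```text
phi 6.26 Tx -0.0241 sd 0.023 Tyz [ 0.25 -0.12] F [ 1.5  0.5 -0.5] j7 0.54 t 11.28
```

>>> carry_out([
  [[0,0,0,6,0,0]],
])

```text
t: 11.37
tcp_pos: [0.5092, -0.1682, 0.2687]
orientation: [0.706, 0.045, 0.705, 0.049]
wrist_force: [0.3, 0.1, -2.1]
grip_width: 0.0238
```

```bash
python3 rd.py -7.6
```

```text
phi 0.26 Tx -0.0674 sd 0.048 Tyz [ 0.21 -0.18] F [ 1.2 -0.  -0.7] j7 0.43 t 11.57
```

>>> carry_out([
  [[0,0,0,6,0,0]],
])

```text
t: 11.65
tcp_pos: [0.5092, -0.1682, 0.2687]
orientation: [0.702, 0.082, 0.707, 0.012]
wrist_force: [-0.6, 0.5, -1.2]
grip_width: 0.0238
```

```bash
python3 rd.py -7.6
```

```text
phi -5.74 Tx -0.0325 sd 0.018 Tyz [ 0.23 -0.26] F [ 1.1 -0.1 -0.7] j7 0.33 t 11.85
```

>>> carry_out([
  [[0,0,0,6,0,0]],
])

```text
t: 11.93
tcp_pos: [0.5092, -0.1682, 0.2687]
orientation: [0.697, 0.119, 0.707, -0.025]
wrist_force: [-0.8, -0.4, -2.0]
grip_width: 0.0238
```

```bash
python3 rd.py -7.6
```

```text
phi -11.75 Tx -0.0361 sd 0.042 Tyz [ 0.17 -0.37] F [ 1.3 -0.2 -0.4] j7 0.23 t 12.13
```

>>> carry_out([
  [[0,0,0,6,0,0]],
])

```text
t: 12.22
tcp_pos: [0.5092, -0.1683, 0.2687]
orientation: [0.69, 0.155, 0.704, -0.062]
wrist_force: [-0.9, -0.5, -1.7]
grip_width: 0.0239
```

```bash
python3 rd.py -7.6
```

```text
phi -17.74 Tx -0.0342 sd 0.021 Tyz [ 0.11 -0.45] F [ 1.6 -0.6 -0.2] j7 0.13 t 12.42
```

>>> carry_out([
  [[0,0,0,6,0,0]],
])

```text
t: 12.5
tcp_pos: [0.5092, -0.1683, 0.2687]
orientation: [0.681, 0.191, 0.7, -0.099]
wrist_force: [-1.0, -0.4, -0.6]
grip_width: 0.0237
```

```bash
python3 rd.py -7.6
```

```text
phi -23.75 Tx -0.0271 sd 0.026 Tyz [ 0.03 -0.53] F [ 1.6 -1.  -0.4] j7 0.02 t 12.7
```

>>> carry_out([
  [[0,0,0,6,0,0]],
])

```text
t: 12.78
tcp_pos: [0.5092, -0.1683, 0.2687]
orientation: [0.67, 0.226, 0.694, -0.135]
wrist_force: [-0.2, -0.3, -1.0]
grip_width: 0.0238
```

```bash
python3 rd.py -7.6
```

```text
phi -29.75 Tx -0.0597 sd 0.02 Tyz [-0.09 -0.61] F [ 1.2 -1.2  0.1] j7 -0.08 t 12.98
```

>>> carry_out([
  [[0,0,0,6,0,0]],
])

```text
t: 13.07
tcp_pos: [0.5092, -0.1683, 0.2687]
orientation: [0.657, 0.261, 0.686, -0.171]
wrist_force: [0.3, -1.0, -2.1]
grip_width: 0.0239
```

```bash
python3 rd.py -7.6
```

```text
phi -35.75 Tx -0.0415 sd 0.019 Tyz [-0.22 -0.68] F [ 1.1 -1.1  0.4] j7 -0.18 t 13.27
```

>>> carry_out([
  [[0,0,0,6,0,0]],
])

```text
t: 13.35
tcp_pos: [0.5092, -0.1683, 0.2687]
orientation: [0.643, 0.295, 0.676, -0.207]
wrist_force: [-1.2, -1.4, -1.3]
grip_width: 0.0238
```

```bash
python3 rd.py -7.6
```

```text
phi -41.75 Tx -0.0415 sd 0.015 Tyz [-0.33 -0.69] F [ 1.2 -1.6  0.7] j7 -0.29 t 13.55
```

Red's torque sat near zero until phi ≈ 12° and has been about -0.04 N m since phi ≈ 0. Snug therefore came at key phi ≈ 7°, which is about 0.45 rad of slack and within the given range. The quarter turn ends at key phi ≈ -83°, so 41° remain. After that I'll back off 9° and withdraw.

>>> carry_out([
  [[0,0,0,6,0,0],[0,0,0,12,0,0],[0,0,0,18,0,0],[0,0,0,24,0,0]],
])

```text
t: 13.88
tcp_pos: [0.5091, -0.1682, 0.2687]
orientation: [0.566, 0.424, 0.617, -0.345]
wrist_force: [-1.3, -2.2, -1.9]
grip_width: 0.0237
```

```bash
python3 rd.py -7.6
```

```text
phi -65.7 Tx -0.0118 sd 0.032 Tyz [-0.48 -0.67] F [ 1.1 -1.6  1.4] j7 -0.7 t 14.08
```

>>> carry_out([
  [[0,0,0,6,0,0],[0,0,0,12,0,0],[0,0,0,17,0,0],[0,0,0,17,0,0],[0,0,0,17,0,0]],
])

```text
t: 14.5
tcp_pos: [0.5091, -0.1682, 0.2687]
orientation: [0.498, 0.501, 0.561, -0.431]
wrist_force: [-1.0, -1.3, -0.6]
grip_width: 0.0238
```

```bash
python3 rd.py -7.6
```

```text
phi -82.88 Tx -0.0255 sd 0.024 Tyz [-0.62 -0.72] F [ 0.6 -1.6  1.2] j7 -0.99 t 14.7
```

>>> carry_out([
  [[0,0,0,-5,0,0],[0,0,0,-9,0,0],[0,0,0,-9,0,0],[-4,0,0,-9,0,0],[-8,0,0,-9,0,0],[-16,0,0,-9,0,0],[-30,0,0,-9,0,0],[-50,0,0,-9,0,0],[-50,0,0,-9,0,0],[-50,0,0,-9,0,0]],
])

```text
t: 15.53
tcp_pos: [0.5098, -0.1751, 0.3194]
orientation: [0.535, 0.463, 0.591, -0.387]
wrist_force: [-0.2, -0.1, -1.8]
grip_width: 0.0236
```

```bash
python3 rd.py -7.6; python3 - <<'E'
from fit import *
st(); n,a,b=frame(np.radians(7.4))
# look pose between the heads, jaws along +y, camera on robot side
cmd(np.array([.5066,-.1443,.312]),-frame(np.radians(-6))[0],[0,1,0])
E
```

```text
phi -74.04 Tx -0.0027 sd 0.029 Tyz [-0.23 -0.24] F [1.5 0.1 0.1] j7 -0.84 t 15.73
t 15.73 tcp [ 0.509  -0.1744  0.3176] x [-0.001  0.133 -0.991] z [ 0.275 -0.953 -0.129] q [-0.41  0.17  0.86  1.48 -0.25  1.61 -0.84] F [ 0.12 -0.84 -0.72] T [-0.297  0.133  0.008] Ttool [ 0.011 -0.249 -0.21 ] w 0.0234
row [9.52, 5.72, -28.63, -164.02, 0.22, -2.4] rows>= 22.9
```

>>> carry_out([
  [[0,0,0,-7,0,0],[0,0,0,-14,0,0],[0,0,0,-21,0,0],[0,0,0,-28,0,0],[0,0,0,-35,0,0],[0,0,0,-42,0,0],[0,0,0,-49,0,0],[0,0,0,-56,0,0],[0,0,0,-63,0,0],[0,0,0,-70,0,0],[0,0,0,-77,0,0],[0,0,0,-84,0,0],[0,0,0,-91,0,0],[0,0,0,-98,0,0],[0,0,0,-105,0,0],[0,0,0,-112,0,0],[0,0,0,-119,0,0],[0,0,0,-126,0,0],[0,0,0,-133,0,0],[0,0,0,-140,0,0]],
])

```text
t: 17.4
tcp_pos: [0.509, -0.1745, 0.3176]
orientation: [0.616, -0.346, 0.565, 0.426]
wrist_force: [-0.3, 0.8, -1.5]
grip_width: 0.0235
```

```bash
python3 - <<'E'
from fit import *
st(); cmd(np.array([.5066,-.1443,.312]),-frame(np.radians(-6))[0],[0,1,0])
E
```

```text
t 17.4 tcp [ 0.509  -0.1745  0.3176] x [-0.001  0.133 -0.991] z [0.402 0.908 0.121] q [-0.21  0.15  0.63  1.47 -0.21  1.6   1.57] F [-0.27  0.76 -1.52] T [-0.216 -0.018  0.079] Ttool [-0.08   0.195 -0.093] w 0.0235
row [9.56, 13.92, 25.81, -23.7, 1.62, -0.42] rows>= 3.3
```

>>> carry_out([
  [[9.5,14,26,-23.7,1.6,-0.4],[9.5,14,26,-23.7,1.6,-0.4],[9.5,14,26,-23.7,1.6,-0.4],[9.5,14,26,-23.7,1.6,-0.4],[9.5,14,26,-23.7,1.6,-0.4],[9.5,14,26,-23.7,1.6,-0.4]],
])

```text
t: 17.9
tcp_pos: [0.5068, -0.1442, 0.3123]
orientation: [0.527, -0.471, 0.475, 0.524]
wrist_force: [0.1, 0.3, -0.9]
grip_width: 0.0238
```

```bash
python3 - <<'E'
from fit import *
o=st(); s=snap('wrist'); save(s,'w8')
p=proj(s,[head(.5085,-.1488,np.radians(t),0)[-4:].mean(0) for t in(-7.6,22.4)]).round().astype(int); print(p)
boxes=dict(red=(p[0][0]-16,p[0][1]-16,32,32),blue=(p[1][0]-16,p[1][1]-16,32,32))
ob={}
for c,(u0,v0,w,h) in boxes.items():
  f=s['frame'][v0:v0+h,u0:u0+w].astype(float); d=(f[...,2]-f[...,:2].max(-1)-35)/50 if c=='red' else (f[...,0]-f[...,1:].max(-1)-20)/40
  ob[c]=np.clip(d,0,1); print(c,ob[c].sum())
def cost(p,pr=False):
    x0,y0,th,f1,f2=p[0]/1e3,p[1]/1e3,p[2]/57.3,p[3]/57.3,p[4]/57.3
    e1=((mask(s,head(x0,y0,th-np.pi/6,f1),boxes['red'])-ob['red'])**2).sum(); e2=((mask(s,head(x0,y0,th,f2),boxes['blue'])-ob['blue'])**2).sum()
    return (e1,e2) if pr else e1+e2
for f1 in(0,15,30,60):
  for f2 in(-12,0):
    p0=np.array([508.,-149,22.4,f1,f2]); sim=np.vstack([p0]+[p0+d for d in np.diag([3,3,2,12,12])])
    r=minimize(cost,p0,method='Nelder-Mead',options=dict(initial_simplex=sim,maxiter=400)); print(f1,f2,r.x.round(2),round(r.fun,2),np.round(cost(r.x,1),2))
W=cloud(s);R=toolR(o['orientation']); L=(W-o['tcp_pos'])@R*1000
m=(abs(L[...,1])<16)&(abs(L[...,2])<12)&(L[...,0]>-30)&(L[...,0]<80); q=L[m]
for x0 in (-20,30,40,50):
  k=q[abs(q[:,0]-x0)<2.5]; print(x0,'y',np.median(k[:,1]).round(1),'z',k[:,2].min().round(1),k[:,2].max().round(1))
E
```

```text
t 17.9 tcp [ 0.5068 -0.1442  0.3123] x [-0.     0.105 -0.994] z [0.008 0.994 0.105] q [-0.25  0.1   0.57  1.52 -0.15  1.57  1.88] F [ 0.07  0.3  -0.91] T [-0.12   0.013  0.019] Ttool [-0.017  0.12   0.014] w 0.0238
[[293 241]
 [362 235]]
red 197.8
blue 197.35000000000002
0 -12 [ 508.45 -147.12   21.68   24.69  -10.  ] 15.26 [7.62 7.65]
0 0 [ 508.5  -148.77   22.58   22.8   -14.18] 20.86 [ 9.76 11.1 ]
15 -12 [ 508.51 -148.29   22.38   24.63   -9.55] 17.02 [8.5  8.52]
15 0 [ 508.52 -148.4    22.45   27.58  -10.64] 17.53 [9.37 8.16]
30 -12 [ 508.44 -148.43   22.5    25.91   -7.16] 17.56 [7.7  9.85]
30 0 [ 508.48 -148.45   22.51   28.24   -7.77] 18.02 [9.31 8.71]
60 -12 [ 508.53 -147.68   21.94   22.9    -8.17] 16.86 [9.49 7.37]
60 0 [ 508.55 -149.88   23.36   26.16  -11.8 ] 22.25 [10.26 11.99]
-20 y 11.9 z -11.9 11.9
30 y 8.7 z -9.0 8.2
40 y 8.7 z -8.7 7.9
50 y 8.7 z -9.1 7.6
```

```bash
python3 - <<'E'
from fit import *
for n,tcp in(('w5',None),('w8',None)):
  s=load(n); W=cloud(s)
  # tool frame from camera: use mount
  M=np.array(s['mount']); Cc=np.einsum('ij,hwj->hwi',s['R'],W)+s['t']; L=(Cc@M[:3,:3].T+M[:3,3])*1000
  for nm,lo,hi in(('socket',28,49),('handle',-22,-10)):
    m=(L[...,0]>lo)&(L[...,0]<hi)&(abs(L[...,2])<12)&(L[...,1]>5)&(L[...,1]<16); q=L[m]
    A=np.c_[q[:,2],q[:,0],np.ones(len(q))]; c=np.linalg.lstsq(A,q[:,1],rcond=None)[0]; print(n,nm,len(q),'yaw deg',np.degrees(np.arctan(c[0])).round(2),'tilt',np.degrees(np.arctan(c[1])).round(2))
    r=q-0
    if nm=='socket':
      for x0 in(32,38,44):
        k=q[abs(q[:,0]-x0)<3]; print('zmid',(k[:,2].min()+k[:,2].max())/2)
# fit head red alone with fixed hub for both images, scanning phi
for n in('w5','w8'):
  s=load(n)
  for c,t in(('red',-7.6),('blue',22.4)):
    p=proj(s,[head(.5085,-.1488,np.radians(t),0)[-4:].mean(0)]).round().astype(int)[0]; box=(p[0]-15,p[1]-15,30,30); u0,v0,w,h=box
    f=s['frame'][v0:v0+h,u0:u0+w].astype(float); d=(f[...,2]-f[...,:2].max(-1)-35)/50 if c=='red' else (f[...,0]-f[...,1:].max(-1)-20)/40; ob=np.clip(d,0,1)
    out=[]
    for ph in range(-45,45,5):
      g=lambda q: ((mask(s,head(.5085+q[0]/1e3,-.1488+q[1]/1e3,np.radians(t),np.radians(ph)),box)-ob)**2).sum()
      r=minimize(g,[0,0],method='Nelder-Mead',options=dict(initial_simplex=[[0,0],[1.5,0],[0,1.5]],maxiter=60)); out.append(round(r.fun,1))
    print(n,c,dict(zip(range(-45,45,5),out)))
E
```

```text
w5 socket 286 yaw deg -0.13 tilt 0.12
zmid -0.6503773343486086
zmid -0.3142801975274545
zmid -0.308446928286882
w5 handle 429 yaw deg -0.23 tilt -0.22
w8 socket 290 yaw deg 0.23 tilt 0.1
zmid -0.6908551584864862
zmid -0.35614196494859307
zmid -0.37092897858009444
w8 handle 429 yaw deg -0.06 tilt 0.06
w5 red {-45: np.float64(7.6), -40: np.float64(13.1), -35: np.float64(21.2), -30: np.float64(29.3), -25: np.float64(36.3), -20: np.float64(41.7), -15: np.float64(45.3), -10: np.float64(46.7), -5: np.float64(48.3), 0: np.float64(45.3), 5: np.float64(45.0), 10: np.float64(42.1), 15: np.float64(37.1), 20: np.float64(31.4), 25: np.float64(24.6), 30: np.float64(16.9), 35: np.float64(10.4), 40: np.float64(6.9)}
w5 blue {-45: np.float64(40.9), -40: np.float64(40.0), -35: np.float64(37.6), -30: np.float64(35.4), -25: np.float64(28.2), -20: np.float64(18.4), -15: np.float64(11.3), -10: np.float64(7.9), -5: np.float64(8.4), 0: np.float64(14.4), 5: np.float64(20.0), 10: np.float64(26.7), 15: np.float64(32.2), 20: np.float64(36.9), 25: np.float64(39.7), 30: np.float64(41.7), 35: np.float64(41.9), 40: np.float64(41.7)}
w8 red {-45: np.float64(28.9), -40: np.float64(36.1), -35: np.float64(41.8), -30: np.float64(45.8), -25: np.float64(48.3), -20: np.float64(49.0), -15: np.float64(47.9), -10: np.float64(44.5), -5: np.float64(40.9), 0: np.float64(33.6), 5: np.float64(29.2), 10: np.float64(21.5), 15: np.float64(14.0), 20: np.float64(8.7), 25: np.float64(6.1), 30: np.float64(8.7), 35: np.float64(14.7), 40: np.float64(21.5)}
w8 blue {-45: np.float64(36.7), -40: np.float64(35.8), -35: np.float64(33.7), -30: np.float64(31.2), -25: np.float64(24.0), -20: np.float64(15.5), -15: np.float64(9.2), -10: np.float64(6.9), -5: np.float64(8.8), 0: np.float64(12.3), 5: np.float64(18.3), 10: np.float64(23.7), 15: np.float64(29.5), 20: np.float64(33.4), 25: np.float64(36.4), 30: np.float64(37.7), 35: np.float64(37.9), 40: np.float64(37.6)}
```

Blue and the wheel are unmoved, with the wheel still at 22.4°. Red's head now reads 25° mod 90, so it has turned 107° in all, slack included. Now I'll move over blue, with its head at about -8° and the key at phi 82°.

```bash
python3 - <<'E'
from fit import *
over(22.4,82,.008)
E
```

```text
row [43.51, -1.26, 54.72, 7.38, 28.36, -2.1] rows>= 4.1
```

>>> carry_out([
  [[10,-1.3,54.7,7.4,28.4,-2.1],[10,-1.3,54.7,7.4,28.4,-2.1],[10,-1.3,54.7,7.4,28.4,-2.1],[10,-1.3,54.7,7.4,28.4,-2.1],[10,-1.3,54.7,7.4,28.4,-2.1],[10,-1.3,54.7,7.4,28.4,-2.1],[30,-1.3,54.7,7.4,28.4,-2.1],[43.5,-1.3,54.7,7.4,28.4,-2.1],[43.5,-1.3,54.7,7.4,28.4,-2.1],[43.5,-1.3,54.7,7.4,28.4,-2.1]],
])

```text
t: 18.78
tcp_pos: [0.5083, -0.0866, 0.2753]
orientation: [0.434, -0.559, 0.614, 0.351]
wrist_force: [-0.2, -0.2, -0.7]
grip_width: 0.024
```

```bash
python3 - <<'E'
from fit import *
o=st(); over(22.4,82,.008); s=snap('wrist'); save(s,'w9')
c='red';t=-7.6
p=proj(s,[head(.5085,-.1488,np.radians(t),0)[-4:].mean(0)]).round().astype(int)[0]; box=(p[0]-15,p[1]-15,30,30); u0,v0,w,h=box; print(p)
f=s['frame'][v0:v0+h,u0:u0+w].astype(float); ob=np.clip((f[...,2]-f[...,:2].max(-1)-35)/50,0,1)
out={}
for ph in range(-45,45,5):
  g=lambda q: ((mask(s,head(.5085+q[0]/1e3,-.1488+q[1]/1e3,np.radians(t),np.radians(ph)),box)-ob)**2).sum()
  r=minimize(g,[0,0],method='Nelder-Mead',options=dict(initial_simplex=[[0,0],[1.5,0],[0,1.5]],maxiter=60)); out[ph]=float(round(r.fun,1))
print(out)
q=proj(s,[head(.5085,-.1488,np.radians(22.4),0)[-4:].mean(0)])[0]; print('blue px',q)
cv2.imwrite('pics/c8.png',cv2.resize(s['frame'][180:300,240:400],(800,600),interpolation=cv2.INTER_CUBIC))
E
```

```text
t 18.78 tcp [ 0.5083 -0.0866  0.2753] x [-0.    -0.381 -0.925] z [ 0.14   0.915 -0.377] q [-0.53  0.05  0.35  1.7   0.37  1.48  1.2 ] F [-0.2  -0.18 -0.71] T [ 0.545 -0.007 -0.031] Ttool [ 0.031 -0.538  0.082] w 0.024
row [-0.08, -0.09, 1.35, -0.05, 0.0, -0.01] rows>= 0.0
[260 251]
{-45: 37.5, -40: 44.1, -35: 49.9, -30: 54.3, -25: 57.0, -20: 57.9, -15: 56.9, -10: 53.2, -5: 48.9, 0: 41.6, 5: 34.2, 10: 25.2, 15: 15.7, 20: 7.7, 25: 4.5, 30: 10.7, 35: 19.8, 40: 29.6}
blue px [330.37736371 247.97870092]
```

View pics/c8.png

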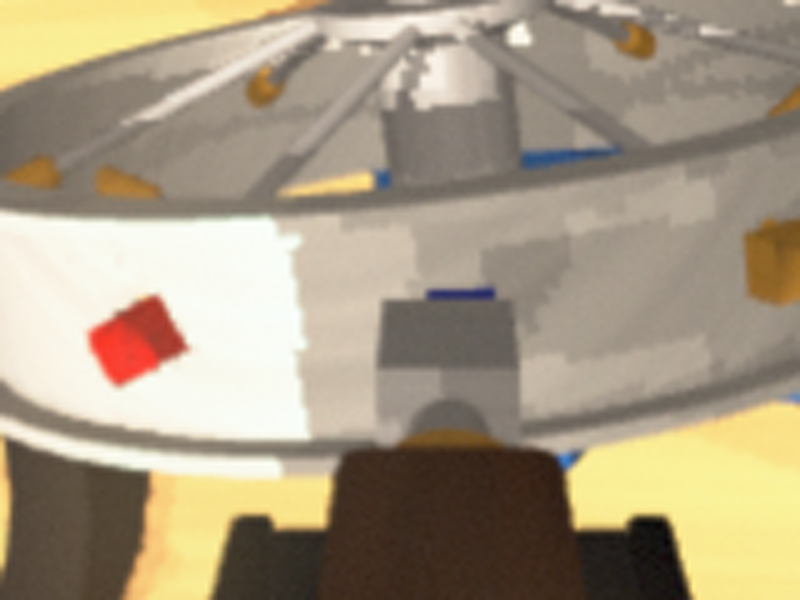

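Red reads 24° again, which agrees with the last fit. Blue peeks out at crop (461,294) against the socket centre at 449, so the key needs +1.35 mm along tool z. I'll insert over blue.

>>> carry_out([
  [[0,0,1.35,0,0,0],[3,0,1.35,0,0,0],[6,0,1.35,0,0,0],[9,0,1.35,0,0,0],[11,0,1.35,0,0,0],[13,0,1.35,0,0,0]],
])

```text
t: 19.33
tcp_pos: [0.5088, -0.0893, 0.2624]
orientation: [0.433, -0.56, 0.613, 0.351]
wrist_force: [0.5, 0.9, -0.3]
grip_width: 0.0238
```

>>> carry_out([
  [[1.5,0,0,0,0,0],[3,0,0,0,0,0]],
])

```text
t: 19.5
tcp_pos: [0.5088, -0.0904, 0.2597]
orientation: [0.433, -0.56, 0.613, 0.351]
wrist_force: [0.4, -0.1, -1.7]
grip_width: 0.024
```

>>> carry_out([
  [[1,0,0,0,0,0],[1.5,0,0,0,0,0]],
])

```text
t: 19.67
tcp_pos: [0.5088, -0.0909, 0.2584]
orientation: [0.433, -0.56, 0.613, 0.351]
wrist_force: [0.2, -0.0, -2.1]
grip_width: 0.0235
```

```bash
python3 rd.py 22.4; python3 - <<'E'
from fit import *
o=st(); over(22.4,82,.008); s=snap('wrist'); save(s,'w10')
W=cloud(s); R=toolR(o['orientation']); L=(W-o['tcp_pos'])@R*1000
for u in(325,331,337):
 for v in (225,230,234,236,238,240,242): print(u,v,L[v,u].round(1),s['frame'][v,u])
E
```

```text
phi 82.08 Tx 0.0029 sd 0.034 Tyz [-0.59  0.09] F [ 1.3 -0.2  0.4] j7 1.19 t 19.87
t 19.87 tcp [ 0.5089 -0.0908  0.2586] x [ 0.002 -0.382 -0.924] z [ 0.138  0.915 -0.378] q [-0.53  0.05  0.35  1.73  0.37  1.45  1.19] F [-0.54  0.48 -0.88] T [ 0.592 -0.015  0.008] Ttool [-0.001 -0.588  0.065] w 0.0237
row [-17.13, 0.15, -1.19, 0.08, -0.04, 0.1] rows>= 0.4
325 225 [49.2 19.3 -2.6] [110 123 131]
325 230 [47.2 16.5 -2.6] [156 173 187]
325 234 [53.6 11.8 -2.7] [151 165 177]
325 236 [53.3 10.5 -2.7] [141 154 167]
325 238 [53.6  9.  -2.7] [122 134 145]
325 240 [50.5  8.6 -2.7] [ 93 102 108]
325 242 [45.8  8.7 -2.6] [ 90  96 101]
331 225 [47.4 19.8  1.3] [130 143 153]
331 230 [52.6 14.9  1.3] [150 166 178]
331 234 [53.4 11.9  1.3] [148 161 175]
331 236 [54.5 10.1  1.3] [131 144 154]
331 238 [53.2  9.1  1.3] [125 138 150]
331 240 [49.9  8.7  1.3] [ 95 101 109]
331 242 [45.8  8.7  1.3] [ 89  96 102]
337 225 [47.4 19.8  5.2] [152 169 180]
337 230 [54.8 14.3  5.4] [146 162 174]
337 234 [53.8 11.8  5.4] [149 163 176]
337 236 [53.4 10.5  5.4] [128 144 153]
337 238 [52.9  9.2  5.4] [126 139 150]
337 240 [50.3  8.6  5.3] [ 93 102 109]
337 242 [46.7  8.4  5.3] [ 92  97 104]
```

The mouth is 2 mm above the floor with no force. Now I'll turn blue with torque readings; at least 200° of turning is certain, so 72° is safe.

>>> carry_out([
  [[0,0,0,6,0,0],[0,0,0,12,0,0]],
])

```text
t: 20.08
tcp_pos: [0.5092, -0.091, 0.2587]
orientation: [0.49, -0.51, 0.647, 0.284]
wrist_force: [1.1, -0.3, -0.7]
grip_width: 0.0236
```

```bash
python3 rd.py 22.4
```

```text
phi 70.28 Tx 0.0032 sd 0.028 Tyz [-0.35 -0.19] F [ 0.7 -1.2 -0.1] j7 0.99 t 20.28
```

>>> carry_out([
  [[0,0,0,6,0,0]],
])

```text
t: 20.37
tcp_pos: [0.5091, -0.091, 0.2587]
orientation: [0.514, -0.487, 0.66, 0.253]
wrist_force: [1.4, -1.8, -0.6]
grip_width: 0.0242
```

```bash
python3 rd.py 22.4
```

```text
phi 64.34 Tx 0.0265 sd 0.029 Tyz [-0.37 -0.33] F [ 1.2 -1.7 -0.4] j7 0.88 t 20.57
```

>>> carry_out([
  [[0,0,0,6,0,0]],
])

```text
t: 20.65
tcp_pos: [0.5091, -0.0909, 0.2587]
orientation: [0.539, -0.459, 0.672, 0.218]
wrist_force: [2.0, -0.8, -0.6]
grip_width: 0.0237
```

```bash
python3 rd.py 22.4
```

```text
phi 58.36 Tx 0.0017 sd 0.023 Tyz [-0.38 -0.42] F [ 0.7 -2.1  0.2] j7 0.78 t 20.85
```

>>> carry_out([
  [[0,0,0,6,0,0]],
])

```text
t: 20.93
tcp_pos: [0.5091, -0.0909, 0.2586]
orientation: [0.562, -0.43, 0.682, 0.183]
wrist_force: [3.7, -1.2, -0.8]
grip_width: 0.0239
```

```bash
python3 rd.py 22.4
```

```text
phi 52.37 Tx 0.0018 sd 0.045 Tyz [-0.52 -0.52] F [ 0.8 -3.   0.7] j7 0.68 t 21.13
```

>>> carry_out([
  [[0,0,0,6,0,0]],
])

```text
t: 21.22
tcp_pos: [0.5091, -0.0909, 0.2586]
orientation: [0.584, -0.4, 0.691, 0.147]
wrist_force: [4.6, -1.2, -0.7]
grip_width: 0.0235
```

```bash
python3 rd.py 22.4
```

```text
phi 46.37 Tx -0.0347 sd 0.038 Tyz [-0.77 -0.69] F [ 1.1 -3.1  1.7] j7 0.57 t 21.42
```

>>> carry_out([
  [[0,0,0,6,0,0]],
])

```text
t: 21.5
tcp_pos: [0.5091, -0.0908, 0.2586]
orientation: [0.604, -0.369, 0.698, 0.11]
wrist_force: [3.5, -1.2, -0.8]
grip_width: 0.0237
```

```bash
python3 rd.py 22.4
```

```text
phi 40.38 Tx -0.0384 sd 0.025 Tyz [-0.97 -0.75] F [ 1.3 -3.2  2.6] j7 0.47 t 21.7
```

>>> carry_out([
  [[0,0,0,6,0,0]],
])

```text
t: 21.78
tcp_pos: [0.5091, -0.0908, 0.2586]
orientation: [0.622, -0.337, 0.702, 0.074]
wrist_force: [4.4, -2.1, -0.7]
grip_width: 0.0236
```

```bash
python3 rd.py 22.4
```

```text
phi 34.39 Tx -0.0862 sd 0.013 Tyz [-1.23 -0.75] F [ 1.6 -3.8  3.4] j7 0.36 t 21.98
```

>>> carry_out([
  [[0,0,0,6,0,0]],
])

```text
t: 22.07
tcp_pos: [0.5091, -0.0908, 0.2586]
orientation: [0.639, -0.304, 0.705, 0.037]
wrist_force: [4.9, -1.0, -1.2]
grip_width: 0.0238
```

```bash
python3 rd.py 22.4
```

```text
phi 28.38 Tx -0.0686 sd 0.018 Tyz [-1.43 -0.68] F [ 1.3 -3.2  4. ] j7 0.26 t 22.27
```

>>> carry_out([
  [[0,0,0,6,0,0]],
])

```text
t: 22.35
tcp_pos: [0.5092, -0.0908, 0.2586]
orientation: [0.654, -0.271, 0.706, 0.0]
wrist_force: [5.9, -1.4, -1.6]
grip_width: 0.0235
```

```bash
python3 rd.py 22.4
```

```text
phi 22.38 Tx -0.0744 sd 0.032 Tyz [-1.51 -0.59] F [ 1.5 -3.3  4.7] j7 0.15 t 22.55
```

>>> carry_out([
  [[0,0,0,6,0,0]],
])

```text
t: 22.63
tcp_pos: [0.5092, -0.0908, 0.2586]
orientation: [0.667, -0.236, 0.705, -0.037]
wrist_force: [5.3, -0.7, 0.1]
grip_width: 0.0235
```

```bash
python3 rd.py 22.4
```

```text
phi 16.38 Tx -0.0799 sd 0.046 Tyz [-1.63 -0.45] F [ 1.6 -2.8  4.9] j7 0.05 t 22.83
```

>>> carry_out([
  [[0,0,0,6,0,0]],
])

```text
t: 22.92
tcp_pos: [0.5093, -0.0908, 0.2586]
orientation: [0.679, -0.201, 0.702, -0.074]
wrist_force: [6.1, -1.0, -1.0]
grip_width: 0.0235
```

```bash
python3 rd.py 22.4
```

```text
phi 10.38 Tx -0.0454 sd 0.009 Tyz [-1.67 -0.3 ] F [ 1.7 -1.7  5.3] j7 -0.06 t 23.12
```

The lateral force has grown to about 5 N because the key axis sits slightly off. I suspect torsional wind-up of the key in the grip, so I'll measure its yaw against the tool under load.

```bash
cat > ky.py <<'E'
from fit import *
def keyyaw(s):
  W=cloud(s); M=np.array(s['mount']); Cc=np.einsum('ij,hwj->hwi',s['R'],W)+s['t']; L=(Cc@M[:3,:3].T+M[:3,3])*1000
  for nm,lo,hi in(('socket',28,49),('handle',-22,-10)):
    m=(L[...,0]>lo)&(L[...,0]<hi)&(abs(L[...,2])<14)&(L[...,1]>5)&(L[...,1]<16); q=L[m]
    A=np.c_[q[:,2],q[:,0],np.ones(len(q))]; c=np.linalg.lstsq(A,q[:,1],rcond=None)[0]; r=q[:,1]-A@c; k=abs(r)<.8; c=np.linalg.lstsq(A[k],q[k,1],rcond=None)[0]
    zs=[(lambda k:(np.percentile(k[:,2],1)+np.percentile(k[:,2],99))/2)(q[abs(q[:,0]-x)<4]) for x in((33,44) if nm=='socket' else (-18,-13))]
    print(nm,len(q),'yaw',np.degrees(np.arctan(c[0])).round(2),'tilt',np.degrees(np.arctan(c[1])).round(2),'y0',c[2].round(2),'zmid',np.round(zs,2))
E
python3 - <<'E'
from ky import *
for n in('w5','w8','w9','w10'): print(n); keyyaw(load(n))
s=snap('wrist'); save(s,'w11'); print('now'); keyyaw(s); s=snap('wrist'); keyyaw(s)
E
```

```text
w5
socket 286 yaw -0.13 tilt 0.12 y0 8.6 zmid [-0.6  -0.35]
handle 431 yaw 0.02 tilt -0.05 y0 11.83 zmid [-0.06 -0.13]
w8
socket 290 yaw 0.23 tilt 0.1 y0 8.61 zmid [-0.61 -0.38]
handle 432 yaw 0.06 tilt 0.23 y0 11.91 zmid [-0.12 -0.21]
w9
socket 287 yaw 0.01 tilt -0.1 y0 8.61 zmid [-0.13 -0.03]
handle 438 yaw -0.07 tilt 0.06 y0 11.79 zmid [0.32 0.27]
w10
socket 304 yaw -0.55 tilt 0.6 y0 8.21 zmid [-0.16 -2.59]
handle 437 yaw 0.01 tilt 0.3 y0 11.85 zmid [0.35 0.26]
now
socket 276 yaw 0.22 tilt -0.01 y0 8.55 zmid [ 0.02 -0.33]
handle 437 yaw 0.34 tilt 0.01 y0 11.95 zmid [-0.1  -0.03]
socket 286 yaw 0.35 tilt -0.17 y0 8.68 zmid [-0.01 -0.34]
handle 430 yaw -0.01 tilt -0.51 y0 11.82 zmid [-0.   -0.13]
```

The key stays square to the tool under load, within 0.3°, so there is no wind-up in the grip. j7 would run out before 180° past snug, so I need to re-seat the key anyway. I'll do that now and read how far blue's head trails the key.

>>> carry_out([
  [[0,0,0,-3,0,0],[0,0,0,-6,0,0],[0,0,0,-6,0,0],[-4,0,0,-6,0,0],[-8,0,0,-6,0,0],[-16,0,0,-6,0,0],[-30,0,0,-6,0,0],[-45,0,0,-6,0,0],[-45,0,0,-6,0,0]],
])

```text
t: 23.97
tcp_pos: [0.5092, -0.0722, 0.3022]
orientation: [0.669, -0.234, 0.705, -0.038]
wrist_force: [-0.0, 1.0, -0.6]
grip_width: 0.0238
```

```bash
python3 rd.py 22.4;  python3 - <<'E'
from fit import *
st(); cmd(np.array([.5066,-.1443,.312]),-frame(np.radians(-6))[0],[0,1,0])
E
```

```text
phi 16.12 Tx -0.0164 sd 0.019 Tyz [-0.12  0.49] F [ 1.2  0.8 -0.2] j7 0.04 t 24.17
t 24.17 tcp [ 0.5082 -0.074   0.2992] x [-0.    -0.382 -0.924] z [ 0.961  0.256 -0.106] q [-0.57  0.04  0.36  1.65  0.37  1.54  0.04] F [-0.41  0.29 -1.86] T [ 0.49   0.039 -0.036] Ttool [ 0.018 -0.089  0.485] w 0.0239
row [15.05, -66.63, -20.92, -72.27, -24.39, 18.32] rows>= 11.0
```

>>> carry_out([
  [[15,-66.6,-20.9,-72.3,-24.4,18.3],[15,-66.6,-20.9,-72.3,-24.4,18.3],[15,-66.6,-20.9,-72.3,-24.4,18.3],[15,-66.6,-20.9,-72.3,-24.4,18.3],[15,-66.6,-20.9,-72.3,-24.4,18.3],[15,-66.6,-20.9,-72.3,-24.4,18.3],[15,-66.6,-20.9,-72.3,-24.4,18.3],[15,-66.6,-20.9,-72.3,-24.4,18.3],[15,-66.6,-20.9,-72.3,-24.4,18.3],[15,-66.6,-20.9,-72.3,-24.4,18.3],[15,-66.6,-20.9,-72.3,-24.4,18.3],[15,-66.6,-20.9,-72.3,-24.4,18.3],[15,-66.6,-20.9,-72.3,-24.4,18.3],[15,-66.6,-20.9,-72.3,-24.4,18.3]],
])

```text
t: 25.33
tcp_pos: [0.5068, -0.1443, 0.312]
orientation: [0.526, -0.473, 0.474, 0.525]
wrist_force: [0.3, -0.2, -1.5]
grip_width: 0.0238
```

```bash
cat > look.py <<'E'
from ky import *
import sys
def phis(s,cols=('red','blue')):
  for c,t in(('red',-7.6),('blue',22.4)):
    if c not in cols: continue
    p=proj(s,[head(.5085,-.1488,np.radians(t),0)[-4:].mean(0)]).round().astype(int)[0]; box=(p[0]-15,p[1]-15,30,30); u0,v0,w,h=box
    f=s['frame'][v0:v0+h,u0:u0+w].astype(float); d=(f[...,2]-f[...,:2].max(-1)-35)/50 if c=='red' else (f[...,0]-f[...,1:].max(-1)-20)/40; ob=np.clip(d,0,1)
    out=[]
    for ph in range(-45,45,3):
      g=lambda q: ((mask(s,head(.5085+q[0]/1e3,-.1488+q[1]/1e3,np.radians(t),np.radians(ph)),box)-ob)**2).sum()
      r=minimize(g,[0,0],method='Nelder-Mead',options=dict(initial_simplex=[[0,0],[1.5,0],[0,1.5]],maxiter=60)); out.append((round(r.fun,1),ph,r.x.round(1).tolist()))
    print(c,sorted(out)[:3])
if __name__=='__main__':
  st(); s=snap('wrist'); save(s,sys.argv[1]); phis(s); keyyaw(s)
E
python3 look.py w12; python3 - <<'E'
from fit import *
over(22.4,115,.008)
E
```

```text
t 25.33 tcp [ 0.5068 -0.1443  0.312 ] x [ 0.001  0.104 -0.995] z [0.002 0.995 0.104] q [-0.33  0.1   0.66  1.53 -0.16  1.56  1.89] F [ 0.34 -0.21 -1.51] T [-0.124  0.053  0.022] Ttool [-0.016  0.124  0.054] w 0.0238
red [(np.float64(5.2), 24, [-0.3, 1.0]), (np.float64(5.4), 27, [-0.3, 1.0]), (np.float64(6.7), 21, [-0.2, 1.0])]
blue [(np.float64(10.9), 30, [0.1, 1.1]), (np.float64(11.6), 33, [0.1, 1.0]), (np.float64(11.8), 27, [0.2, 1.1])]
socket 285 yaw 0.01 tilt -0.04 y0 8.66 zmid [-0.64 -0.39]
handle 448 yaw -0.09 tilt 0.25 y0 11.9 zmid [-0.11 -0.18]
row [43.36, -1.35, 54.34, -24.56, 27.91, 6.25] rows>= 5.3
```

Blue's head reads 30° with the key last at 10.4°. Under load both heads trail the key by a consistent ~18–19°, because the contact is soft. From the torque ramp blue was snug at key phi ≈ 38.5°, so the total must end at key -141.5°. Re-seated a quarter turn back, that is phi = -51.5°. Now I'll re-seat at phi 120°.

```bash
python3 - <<'E'
import fit
fit.HX,fit.HY=.5090,-.1480
fit.over(22.4,120,.010)
E
```

```text
row [41.67, -1.82, 56.08, -29.46, 27.71, 7.49] rows>= 5.7
```

>>> carry_out([
  [[10,-1.8,56,-29.5,27.7,7.5],[10,-1.8,56,-29.5,27.7,7.5],[10,-1.8,56,-29.5,27.7,7.5],[10,-1.8,56,-29.5,27.7,7.5],[10,-1.8,56,-29.5,27.7,7.5],[10,-1.8,56,-29.5,27.7,7.5],[10,-1.8,56,-29.5,27.7,7.5],[25,-1.8,56,-29.5,27.7,7.5],[41.7,-1.8,56,-29.5,27.7,7.5],[41.7,-1.8,56,-29.5,27.7,7.5],[41.7,-1.8,56,-29.5,27.7,7.5]],
])

```text
t: 26.3
tcp_pos: [0.5086, -0.0844, 0.2773]
orientation: [-0.229, 0.669, -0.465, -0.532]
wrist_force: [0.6, -0.5, -1.3]
grip_width: 0.0236
```

```bash
python3 - <<'E'
import fit; from ky import *
o=st(); fit.HX,fit.HY=.5090,-.1480
fit.over(22.4,120,.010); s=snap('wrist'); save(s,'w13'); keyyaw(s)
cv2.imwrite('pics/c9.png',cv2.resize(s['frame'][180:300,240:400],(800,600),interpolation=cv2.INTER_CUBIC))
f=s['frame'].astype(int); d=f[...,0]-f[...,1:].max(-1); d[:215]=0;d[245:]=0;d[:,:305]=0;d[:,360:]=0; v,u=np.where(d>25); print('blue px u',u.min(),u.max(),u.mean(),'v',v.min(),v.max())
W=cloud(s)
for vv in(238,242,246): 
  r=f[vv,300:365]; print(vv,[(300+i,int(x.sum()/3)) for i,x in enumerate(r)][10:55:3])
E
```

```text
t 26.3 tcp [ 0.5086 -0.0844  0.2773] x [ 0.    -0.379 -0.925] z [-0.499  0.802 -0.329] q [-0.61  0.04  0.42  1.7   0.37  1.49  1.86] F [ 0.57 -0.52 -1.31] T [ 0.554  0.029 -0.025] Ttool [ 0.013 -0.498 -0.245] w 0.0236
row [0.34, -0.59, 0.55, -0.04, 0.08, 0.06] rows>= 0.0
socket 287 yaw 0.42 tilt -0.03 y0 8.28 zmid [ 0.24 -0.04]
handle 440 yaw 0.25 tilt -0.58 y0 11.31 zmid [0.35 0.26]
blue px u 324 336 330.0 v 237 239
238 [(310, 244), (313, 244), (316, 244), (319, 243), (322, 239), (325, 68), (328, 60), (331, 59), (334, 55), (337, 182), (340, 174), (343, 181), (346, 176), (349, 186), (352, 226)]
242 [(310, 242), (313, 241), (316, 185), (319, 129), (322, 127), (325, 125), (328, 128), (331, 126), (334, 125), (337, 125), (340, 126), (343, 134), (346, 138), (349, 135), (352, 144)]
246 [(310, 243), (313, 242), (316, 162), (319, 130), (322, 127), (325, 126), (328, 127), (331, 126), (334, 125), (337, 125), (340, 125), (343, 127), (346, 128), (349, 127), (352, 127)]
```

>>> carry_out([
  [[3,-0.4,0.3,0,0,0],[6,-0.4,0.3,0,0,0],[9,-0.4,0.3,0,0,0],[11,-0.4,0.3,0,0,0],[13,-0.4,0.3,0,0,0],[15,-0.4,0.3,0,0,0]],
])

```text
t: 26.85
tcp_pos: [0.5092, -0.0892, 0.2631]
orientation: [-0.228, 0.67, -0.465, -0.532]
wrist_force: [0.6, 0.2, -0.8]
grip_width: 0.0235
```

>>> carry_out([
  [[1.5,0,0,0,0,0],[3,0,0,0,0,0],[4.3,0,0,0,0,0]],
])

```text
t: 27.1
tcp_pos: [0.5092, -0.0908, 0.2591]
orientation: [-0.228, 0.67, -0.465, -0.532]
wrist_force: [-0.7, 0.6, -0.8]
grip_width: 0.0236
```

```bash
python3 rd.py 22.4; python3 - <<'E'
import fit; from fit import *
st(); fit.HX,fit.HY=.5090,-.1480; fit.over(22.4,120,.010)
E
```

```text
phi 120.12 Tx -0.0146 sd 0.036 Tyz [-0.54 -0.29] F [ 1.4 -0.1  0.6] j7 1.86 t 27.3
t 27.3 tcp [ 0.5093 -0.0907  0.2593] x [ 0.002 -0.38  -0.925] z [-0.502  0.8   -0.33 ] q [-0.6   0.05  0.43  1.73  0.37  1.45  1.86] F [ 0.26 -0.38 -0.76] T [ 0.597 -0.001 -0.023] Ttool [ 0.022 -0.52  -0.293] w 0.0236
row [-18.75, 0.53, -0.01, 0.12, -0.01, 0.09] rows>= 0.4
```

>>> carry_out([
  [[0,0,0,6,0,0],[0,0,0,12,0,0],[0,0,0,18,0,0],[0,0,0,24,0,0],[0,0,0,30,0,0],[0,0,0,36,0,0],[0,0,0,42,0,0],[0,0,0,48,0,0],[0,0,0,54,0,0],[0,0,0,60,0,0]],
])

```text
t: 28.13
tcp_pos: [0.5094, -0.0907, 0.2593]
orientation: [0.533, -0.465, 0.669, 0.227]
wrist_force: [1.1, -0.1, -2.3]
grip_width: 0.024
```

```bash
python3 rd.py 22.4
```

```text
phi 60.34 Tx -0.0431 sd 0.02 Tyz [-0.64  0.09] F [ 1.8 -0.1  1.6] j7 0.82 t 28.33
```

>>> carry_out([
  [[0,0,0,6,0,0],[0,0,0,12,0,0],[0,0,0,18,0,0],[0,0,0,24,0,0],[0,0,0,30,0,0],[0,0,0,36,0,0],[0,0,0,42,0,0],[0,0,0,48,0,0]],
])

```text
t: 29.0
tcp_pos: [0.5096, -0.0908, 0.2594]
orientation: [0.676, -0.209, 0.703, -0.064]
wrist_force: [2.5, -0.9, -2.3]
grip_width: 0.0237
```

```bash
python3 rd.py 22.4
```

```text
phi 12.43 Tx -0.0928 sd 0.023 Tyz [-0.72  0.22] F [ 2.2 -0.4  2.2] j7 -0.01 t 29.2
```

>>> carry_out([
  [[0,0,0,6,0,0],[0,0,0,12,0,0],[0,0,0,18,0,0],[0,0,0,24,0,0],[0,0,0,30,0,0],[0,0,0,36,0,0],[0,0,0,42,0,0],[0,0,0,48,0,0],[0,0,0,54,0,0],[0,0,0,60,0,0],[0,0,0,64,0,0],[0,0,0,64,0,0],[0,0,0,64,0,0]],
])

```text
t: 30.28
tcp_pos: [0.5095, -0.091, 0.2595]
orientation: [0.685, 0.179, 0.564, -0.425]
wrist_force: [2.0, -1.6, -0.0]
grip_width: 0.0238
```

```bash
python3 rd.py 22.4
```

```text
phi -51.75 Tx -0.1199 sd 0.012 Tyz [-0.52  0.61] F [1.  1.4 2.8] j7 -1.13 t 30.48
```

>>> carry_out([
  [[0,0,0,-5,0,0],[0,0,0,-11,0,0],[0,0,0,-11,0,0],[-4,0,0,-11,0,0],[-8,0,0,-11,0,0],[-16,0,0,-11,0,0],[-30,0,0,-11,0,0],[-50,0,0,-11,0,0],[-60,0,0,-11,0,0],[-60,0,0,-11,0,0]],
])

```text
t: 31.32
tcp_pos: [0.5099, -0.0665, 0.3167]
orientation: [0.699, 0.115, 0.601, -0.37]
wrist_force: [0.0, -0.4, -2.2]
grip_width: 0.0234
```

```bash
python3 - <<'E'
from fit import *
st(); cmd(np.array([.5066,-.1443,.320]),-frame(np.radians(-6))[0],[0,1,0])
E
```

```text
t 31.32 tcp [ 0.5099 -0.0665  0.3167] x [ 0.004 -0.379 -0.925] z [ 0.756 -0.605  0.251] q [-0.7   0.04  0.48  1.62  0.36  1.57 -0.95] F [ 0.03 -0.39 -2.24] T [0.488 0.1   0.085] Ttool [-0.115  0.366  0.33 ] w 0.0234
row [26.42, -57.57, 45.32, -127.61, -14.42, 32.3] rows>= 18.5
```

>>> carry_out([
  [[0,-20,15,-60,-7,15],[0,-57.6,45.3,-127.6,-14.4,32.3],[20,-57.6,45.3,-127.6,-14.4,32.3],[26,-57.6,45.3,-127.6,-14.4,32.3],[26,-57.6,45.3,-127.6,-14.4,32.3],[26,-57.6,45.3,-127.6,-14.4,32.3],[26,-57.6,45.3,-127.6,-14.4,32.3],[26,-57.6,45.3,-127.6,-14.4,32.3],[26,-57.6,45.3,-127.6,-14.4,32.3],[26,-57.6,45.3,-127.6,-14.4,32.3],[26,-57.6,45.3,-127.6,-14.4,32.3],[26,-57.6,45.3,-127.6,-14.4,32.3],[26,-57.6,45.3,-127.6,-14.4,32.3],[26,-57.6,45.3,-127.6,-14.4,32.3],[26,-57.6,45.3,-127.6,-14.4,32.3],[26,-57.6,45.3,-127.6,-14.4,32.3],[26,-57.6,45.3,-127.6,-14.4,32.3],[26,-57.6,45.3,-127.6,-14.4,32.3],[26,-57.6,45.3,-127.6,-14.4,32.3],[26,-57.6,45.3,-127.6,-14.4,32.3]],
])

```text
t: 32.98
tcp_pos: [0.5056, -0.1458, 0.3173]
orientation: [0.523, -0.472, 0.475, 0.527]
wrist_force: [0.0, 0.5, -1.0]
grip_width: 0.0236
```

```bash
python3 look.py w14; python3 - <<'E'
from fit import *
# pocket: block at (.4983,.2518), yaw 22.1, key_grip 34 mm behind TCP
a=np.radians(112.1); cmd([.4982,.2517,.20],[0,0,-1],[np.cos(a),np.sin(a),0])
E
```

```text
t 32.98 tcp [ 0.5056 -0.1458  0.3173] x [-0.006  0.102 -0.995] z [-0.     0.995  0.102] q [-0.61  0.13  0.98  1.53 -0.2   1.59  1.94] F [ 0.01  0.51 -0.96] T [-0.07   0.008 -0.01 ] Ttool [0.011 0.07  0.007] w 0.0236
red [(np.float64(5.5), 24, [-0.3, 1.6]), (np.float64(5.9), 27, [-0.2, 1.7]), (np.float64(7.4), 30, [-0.3, 1.7])]
blue [(np.float64(7.2), -27, [0.1, 1.5]), (np.float64(7.3), -30, [0.0, 1.5]), (np.float64(10.6), -24, [0.0, 1.6])]
socket 284 yaw 0.06 tilt 0.19 y0 8.51 zmid [-0.62 -0.36]
handle 436 yaw -0.06 tilt 0.23 y0 11.89 zmid [-0.15 -0.17]
row [157.48, 8.48, 383.71, -22.35, 5.83, 0.86] rows>= 9.9
```

Blue's head now reads -28.5°, which makes about 177° past snug; red is unchanged. Now I'll carry the key back over the block.

>>> carry_out([
  [[0,8.5,200,-11,3,0.4],[0,8.5,200,-11,3,0.4],[0,8.5,200,-11,3,0.4],[0,8.5,200,-11,3,0.4],[0,8.5,384,-22.4,5.8,0.9],[20,8.5,384,-22.4,5.8,0.9],[50,8.5,384,-22.4,5.8,0.9],[80,8.5,384,-22.4,5.8,0.9],[80,8.5,384,-22.4,5.8,0.9],[110,8.5,384,-22.4,5.8,0.9],[130,8.5,384,-22.4,5.8,0.9],[157,8.5,384,-22.4,5.8,0.9],[157,8.5,384,-22.4,5.8,0.9],[157,8.5,384,-22.4,5.8,0.9],[157,8.5,384,-22.4,5.8,0.9]],
])

```text
t: 34.28
tcp_pos: [0.4981, 0.2523, 0.2041]
orientation: [-0.396, 0.587, -0.393, -0.587]
wrist_force: [1.1, 0.4, -1.1]
grip_width: 0.0236
```

```bash
python3 - <<'E'
from ky import *
o=st(); a=np.radians(112.1); cmd([.4982,.2517,.115],[0,0,-1],[np.cos(a),np.sin(a),0])
s=snap('wrist'); save(s,'w15'); keyyaw(s); W=cloud(s); 
q=W[(abs(W[...,2]-.045)<.006)&(abs(W[...,0]-.498)<.12)&(abs(W[...,1]-.252)<.12)]; print(len(q),q[:,2].mean(),cv2.minAreaRect((q[:,:2]*1000).astype(np.float32)))
cv2.imwrite('pics/c10.png',cv2.resize(s['frame'][170:320,230:430],(800,600),interpolation=cv2.INTER_CUBIC))
print('pocket px',proj(s,[.4983,.2518,.045]))
E
```

```text
t 34.28 tcp [0.4981 0.2523 0.2041] x [ 0.003  0.003 -1.   ] z [-0.378  0.926  0.002] q [-1.07  0.19  0.59  1.66 -0.11  1.32  1.5 ] F [ 1.05  0.35 -1.09] T [0.081 0.028 0.028] Ttool [-0.027 -0.086 -0.004] w 0.0236
row [89.06, 0.53, -0.71, 0.11, 0.09, 0.25] rows>= 2.1
socket 286 yaw 0.07 tilt -0.03 y0 8.66 zmid [-0.44 -0.2 ]
handle 436 yaw -0.23 tilt -0.25 y0 11.77 zmid [ 0.   -0.03]
10184 0.0441539874984043 ((498.1394958496094, 251.88973999023438), (75.72734832763672, 150.72186279296875), 21.94231414794922)
pocket px [[328.57686411 213.74446563]]
```

View pics/c10.png

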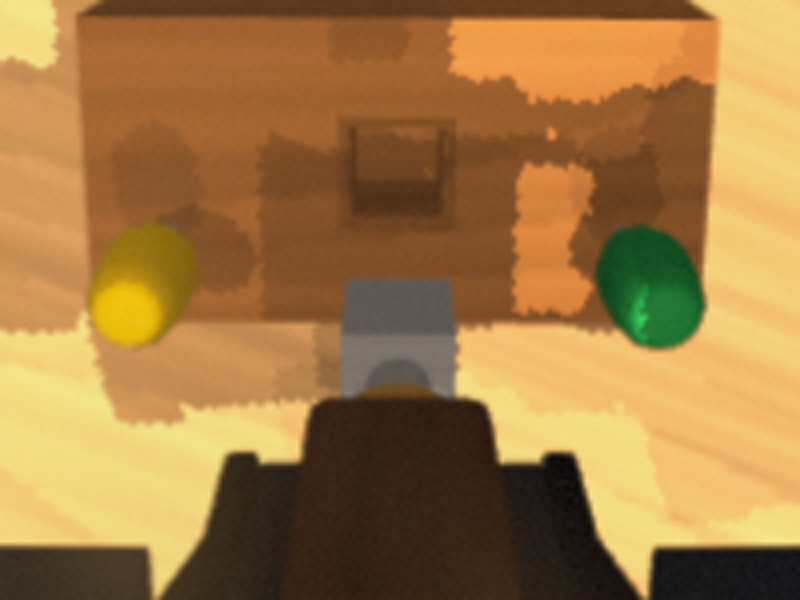

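The pocket's centre shows at crop (397,172), within 0.7 px of its predicted position, and the block hasn't moved. I'll lower the key in.

>>> carry_out([
  [[40,0.5,-0.4,0.1,0.1,0.2],[75,0.5,-0.4,0.1,0.1,0.2],[89,0.5,-0.4,0.1,0.1,0.2],[95,0.5,-0.4,0.1,0.1,0.2],[101,0.5,-0.4,0.1,0.1,0.2],[107,0.5,-0.4,0.1,0.1,0.2],[113,0.5,-0.4,0.1,0.1,0.2]],
])

```text
t: 34.92
tcp_pos: [0.4983, 0.2528, 0.0904]
orientation: [-0.395, 0.587, -0.394, -0.587]
wrist_force: [-0.2, -0.3, -0.5]
grip_width: 0.024
```

```bash
python3 -c "
from h import *
st(); s=snap('wrist'); print(proj(s,[.4983,.2518,.045]))"
```

```text
t 34.92 tcp [0.4983 0.2528 0.0904] x [ 0.001  0.001 -1.   ] z [-0.378  0.926  0.   ] q [-1.04  0.3   0.57  1.8  -0.18  1.1   1.56] F [-0.21 -0.29 -0.46] T [0.02  0.012 0.006] Ttool [-0.006 -0.023  0.003] w 0.024
[[327.86479884 254.16451763]]
```

>>> carry_out([
  [[6,0,-0.5,0,0,0],[12,0,-0.5,0,0,0],[18,0,-0.5,0,0,0],[24,0,-0.5,0,0,0],[29,0,-0.5,0,0,0],[32,0,-0.5,0,0,0],[32,0,-0.5,0,0,0]],
])

```text
t: 35.55
tcp_pos: [0.4972, 0.2516, 0.0565]
orientation: [0.393, -0.587, 0.395, 0.587]
wrist_force: [0.2, 0.0, -0.4]
grip_width: 0.0237
```

```bash
python3 -c "
from h import *
st()"
```

```text
t 35.55 tcp [0.4972 0.2516 0.0565] x [-0.002 -0.002 -1.   ] z [-0.379  0.926 -0.001] q [-1.02  0.34  0.56  1.83 -0.21  1.03  1.58] F [ 0.21  0.02 -0.38] T [ 0.07  -0.003 -0.024] Ttool [ 0.024 -0.064 -0.029] w 0.0237
```

The key is down with no side force. I'll open to 44 mm and withdraw upward.

>>> carry_out([
  [[0,0,0,0,0,0],[0,0,0,0,0,0],[0,0,0,0,0,0],[0,0,0,0,0,0],[0,0,0,0,0,0],[0,0,0,0,0,0],[-15,0,0,0,0,0],[-40,0,0,0,0,0],[-80,0,0,0,0,0],[-120,0,0,0,0,0],[-160,0,0,0,0,0],[-200,0,0,0,0,0],[-200,0,0,0,0,0],[-200,0,0,0,0,0]],
], gripper=44)

```text
t: 36.72
tcp_pos: [0.4987, 0.2525, 0.2594]
orientation: [-0.395, 0.587, -0.393, -0.587]
wrist_force: [-0.4, -0.4, -1.2]
grip_width: 0.0437
```

```bash
python3 - <<'E'
from h import *
st(); s=snap('wrist'); save(s,'w16'); W=cloud(s)
k=(W[...,2]>.075)&(W[...,2]<.13)&(np.hypot(W[...,0]-.498,W[...,1]-.2516)<.03); P=W[k]; top=P[P[:,2]>P[:,2].max()-.006]
print(P[:,2].max(),len(top),top.mean(0),cv2.minAreaRect((top[:,:2]*1000).astype(np.float32)))
# compare top view with the start: changed bystanders?
t=snap('top'); save(t,'top1'); a=load('top0'); A,B=cloud(a),cloud(t)
d=(abs(a['z_map']-t['z_map'])>.015).astype(np.uint8); n,l,stt,c=cv2.connectedComponentsWithStats(d)
for i in range(1,n):
  if stt[i,4]>12: print(stt[i].tolist())
E
```

```text
t 36.72 tcp [0.4987 0.2525 0.2594] x [ 0.002  0.002 -1.   ] z [-0.379  0.926  0.001] q [-1.08  0.16  0.6   1.57 -0.09  1.43  1.49] F [-0.44 -0.44 -1.18] T [ 0.067  0.019 -0.001] Ttool [ 0.001 -0.07  -0.008] w 0.0437
0.11982424716069062 667 [0.49615751 0.25141408 0.11777034] ((496.5608215332031, 251.41213989257812), (23.117252349853516, 23.800617218017578), 22.604705810546875)
[265, 9, 6, 8, 14]
[171, 17, 7, 5, 14]
[197, 18, 9, 11, 27]
[243, 19, 7, 6, 14]
[217, 25, 10, 9, 19]
[168, 43, 6, 14, 20]
[352, 44, 6, 8, 14]
[438, 52, 8, 6, 18]
[307, 54, 8, 6, 15]
[366, 61, 6, 9, 15]
[237, 81, 8, 8, 16]
[387, 81, 8, 9, 18]
[478, 89, 7, 6, 13]
[85, 181, 192, 299, 24868]
[0, 378, 162, 102, 7547]
[288, 465, 35, 15, 316]
```

The key stands upright in its pocket, with its top at 0.118 m as at the start. Apart from the arm, nothing of note has changed in the top view.

```bash
python3 -c "
from cell import job
print(job.hand_in())"
```

```text
the job is handed in; nothing more can be done
None
```

I handed the job in at about t = 37 s. Red was tightened first, then blue in two seatings of the key, and the key is back upright in its pocket.

| Nipple | Asked past snug | Estimated past snug |
|---|---|---|
| Red | 90° | about 84–90° |
| Blue | 180° | about 177° |

- **How snug was found:** I took it from the rise in torque about the key axis. The readings were noisy, so each snug angle is uncertain by roughly 5°. Red's is the weaker one: its torque settled nearer 0.04 N m than the stated 0.07, and the last two readings were lower still.
- **Head lag:** Both heads trailed the key by 18–23° under load, about twice the 9° of play given. I put this down to soft contact but did not prove it. It is why red is probably a few degrees short.
- **Force:** Wrist readings while the key was on a head stayed under about 7 N, and it never bottomed on the rim.
- **First grasp missed:** The real fingertips sit about 38 mm further back than described, so the fingers closed on top of the handle and pressed it with about 7 N. The key shifted about 2 mm in its pocket, and I then gripped it properly.
- **Final checks:** The key's top is at z = 0.118 m, as at the start. A depth comparison of the top view with the start showed only the arm and small noise. The arm still covers part of that view, so not every bystander was visible.

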